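Pry a stuck drilling fixture plate up off its dowels

ROBOT

A 6-joint arm with a two-finger parallel gripper is mounted at the origin on the work surface. World frame = base frame: x ahead of the robot, y to its left, z up, the work surface at z = 0. Lengths are in m, angles in rad, forces in N, time in s.
With the tool pointing down it reaches from about 0.375 to 0.825 m from the base axis. Payload 5.5 kg.
Tool frame: the origin (TCP) lies between the finger pads; the fingertips stand 11 mm ahead of it and the grasp point (between the pads) lies 8 mm behind it (bot.finger_overhang is the distance from the TCP to the fingertips, in m); z points along the fingers, y is the direction in which the jaws open and shut (so a half turn about z gives the same grasp; the last joint's range is limited). The gripper opens to 85 mm and grips with 20 to 120 N. Pads are 22 mm wide; open, the fingers measure 114 mm over their backs; the gripper's body (76 mm by 85 mm) begins 54 mm behind the grasp point. The pads swing forward as they close: fully open they stand 13 mm farther back than shut.
Start: joints at [1.135, 0.314, -0.047, 1.21, 0, 1.571], TCP at [0.253, 0.544, 0.209] pointing down, gripper open.
Joint ranges: [-2.67, 2.67], [-0.69, 1.73], [-1.03, 1.25], [-2.08, 2.16], [-1.42, 1.45], [-3.14, 3.14]. Speed limits (rad/s): [2.39, 2.39, 3.01, 3.14, 3.14, 3.14].

INTERFACE

Orientations are given as a unit quaternion [w, x, y, z].
In Python, from cell import sensors, camera, close_job, nets, bot gives the robot as it stands.
- The arm moves only by the tool step_arm, never from a script. Its argument "series" is a list that holds one entry, the list of rows, each a list of 7 numbers: the opening, from 0 (shut) to 1 (fully open), then the shift along the tool's x, y, z as a fraction of full scale, then the turn, a rotation vector about the tool's x, y, z as a fraction of full scale. In form: [[[jaw, dx, dy, dz, ax, ay, az], ...]]. A call has exactly 10 rows; each row is the pose to reach, as a shift and turn from the pose commanded when the call began, along the tool's axes at that moment, turning the shorter way round; what a row does not reach only later rows make up. Full scale, the value 1, is 0.15 m for a shift and 180 degrees for a turn. A row lasts 1/12 s, in which the tool goes at most 41.7 mm and 7.16 degrees, less where a joint would pass 70% of its speed; a pose out of reach is approached as far as the arm can. A call with a number of a shift or a turn outside -1 to 1 is refused whole. A call with a gripper value outside its range is refused whole. The fingers move at their own pace and stop on an object; "newtons" is the grip in N (left out, the last holds). Time passes only in rows, so rows that repeat a pose let the fingers close, or fill a call up. It gives the time, the measured TCP pose, the force and the opening at its end, in the units of the state.
- sensors.observe(): the state, without advancing time (a new reading comes with each control period).
- camera(name): name is "scene" or "top" or "wrist"; returns a dict with "frame" (400x640x3 uint8, blue, green, red), "fx", "fy", "cx", "cy" (pixels), "view" (4x4, takes a point from world to camera coordinates). Camera axes: x right, y down, z forward; pixel columns grow to the right and rows downward; lengths in m; the calibration is good to about 2 mm. A picture is of the moment at which its call begins. There is no depth.
- close_job(): hands the job in, once; it reports no verdict.
Trained networks look in the newest picture that a camera, given by its name, has taken for a name from the list of things; names that differ only in an ending like _2 or _b are one class to them, and where a whole thing is asked for, a point or a joint stands for the part that bears it (a point fixed in the world has none). Each returns a list of dicts, best first, with "score" (0 to 1); they miss things now and then, are a little off and sometimes report something else, mostly with a low value. They report only what shows in the picture. A call takes as long as a camera call.
- nets.boxes_of(camera, query): "bbox" ([left, top, right, bottom] in pixels, round what is visible of it).
- nets.place_of(camera, query): "at" ([column, row] in pixels: a listed point, or the origin of a listed thing).
The state is a dict: "time_s": time; "q": joint angles; "joint_vel": joint speeds; "effort": joint torques, N m; "eef_pos": TCP position; "tool_rot": TCP orientation; "wrist_force": force on the tool from outside, world axes, zero at the start; "moment": the same for the moment, N m; "width": finger opening in m.
Only numpy, scipy, OpenCV 4.12 (cv2) and the standard library are available. Lean on these libraries where they do the work, as an engineer would, in place of code of your own. Each camera call takes 0.05 s, during which the arm holds its last target. There are 200 camera calls.

TASK

The aluminium fixture plate is stuck down on its sub-plate by two tight dowels. Stand the fulcrum block on the bench in front of the pry slot, put the chisel tip of the pinch bar into the slot with the bar resting over the block, and lever the plate up to a gap of about 8 mm (6 to 12 mm; farther from one side would cock it), where the dowels hold it. Then draw the bar out and lay it, without dropping it, flat on the bench, leaving the flange, oil can and spanner where they are.

Things in the scene. Friction and masses are not known exactly. Their poses are not given: they have to be found in the camera images.
- fixture: Dark cast sub-plate bolted to the bench, 120 mm (its x) by 160 mm (its y) by 42 mm high, with a 14 mm high bolted ear beyond each y side (out to y = +-105 mm). Origin: centre of its underside on the bench, z up. In the middle of its -x face is the pry slot.
- slot (a point): Middle of the pry slot's upper edge, in the fixture's -x face, 42 mm above the bench, where the slot's roof (the plate's underside when down) meets the face; this point is fixed. Axes as the fixture's: +x points into the slot. The slot is cut in the sub-plate only: 44 mm wide (y), 18 mm high (24 to 42 mm above the bench), 25 mm deep (x).
- plate_top (a point): Middle of the aluminium fixture plate's top face at its edge over the slot (22 mm above the plate's underside; 64 mm above the bench when down), axes as the fixture's. The plate is 120 x 160 x 22 mm, flush with the sub-plate, and carries a clamped round flange; the highest nuts stand 96 mm above the bench, 66 mm in from this edge, 54 mm to either side.
- plate (a joint): Height in m of the plate above its seat: 0 stuck down, upper limit 0.03. It moves straight up on its two dowels, whose ends show in its top. Raising it takes about 45 to 56 N at the plate; the dowels' friction is more than its weight, so it stays where it is left.
- bar_mid (a point): Loose steel pinch bar, 0.5 kg, 220 mm long, 18 mm square stock. Point: middle of its length and thickness, 9 mm above the bench as it lies; the centre of mass is within 15 mm of it. x runs along the bar to the chisel tip, 110 mm away; the handle end is 110 mm the other way, its last 12 mm a 16 mm round stub. z is up as it lies at the start.
- bar_tip (a point): Middle of the bar's upper edge at the chisel tip, 9 mm along z from its axis; axes as bar_mid. The upper face is straight to the tip; the underside tapers over the last 45 mm to a tip 8 mm thick, 18 mm wide. Over the block and under the stuck plate the bar slopes down to the tip: about 5 degrees when it touches both, 10 to 13 degrees to enter freely.
- block_mid (a point): Loose steel fulcrum block, 0.45 kg: base 60 mm (x) by 46 mm (y) by 16 mm high with a 28 mm round bar let in along y, its crown 28 mm above the bench. Point: its centre, 14 mm up; z up. Grip it over the 46 mm. Works well with x along the bar and its centre 45 mm before the slot's face: the handle end then needs 15 to 25 N over some 30 mm.
- flange: Bystander: loose turned steel flange, 110 mm in diameter, 14 mm thick with a 61 mm hub up to 26 mm. Origin: centre of its underside.
- oil_can: Bystander: upright grey can 60 mm in diameter, 125 mm tall. Origin: centre of its underside.
- spanner: Bystander: spanner 170 mm long lying on the bench. Origin: on its underside, mid-length.

How it is judged:
On the way, in this order (a step that is already met when the one before it is completed fails the run):
1. the bar's tip is in the pry slot with the bar bearing on the fulcrum block (x of bar_tip in the frame of slot between 0.004 and 0.027 m and y of bar_tip in the frame of slot between -0.022 and 0.022 m and z of bar_tip in the frame of slot between -0.018 and 0.006 m and contact force between pry_bar and fulcrum above 1 N), for 0.2 s.
2. the plate is levered up at least 6 mm by the bar bearing on the block (value of joint plate above 0.006 m and contact force between pry_bar and fulcrum above 3 N and contact force between pry_bar and fixture above 1 N), for 0.2 s.
3. the bar is laid flat on the bench while still held (height (world z) of bar_mid below 0.017 m and angle between bar_mid's own x axis and vertical between 1.5 and 1.64 rad and contact force between the fingers and pry_bar above 1 N), for 0.1 s.
At the end, for the whole second after the job is handed in: The plate stands 6 to 12 mm above its seat and the bar lies flat on the bench (its middle under 13 mm high, within about 2 degrees of level), at rest (value of joint plate between 0.006 and 0.012 m and height (world z) of bar_mid below 0.013 m and angle between bar_mid's own x axis and vertical between 1.53 and 1.61 rad and linear speed of pry_bar below 0.02 m/s); the robot touches nothing.
It fails at once if a bystander (flange, oil can, spanner) is moved more than 30 mm (distance of any of flange, oil_can, spanner from where it was at the start of the episode above 0.03 m).
It fails at once if the plate is raised more than 12 mm (value of joint plate above 0.012 m).
It also fails if it takes over 72 s, if anything falls off the work surface, if the arm or the gripper's body presses on something with over 40 N, if the wrist force passes 120 N, or if a joint passes its speed limit or range.

## Working session

There is one attempt and no reset: what is moved stays moved. The work goes in short steps, Python scripts to look and compute and a tool call to move; the robot and the scene stay as the last step left them, time stands still between calls to the robot, and variables do not carry over. Pictures are saved under pics/ and viewed, about 8 in all and at most 12, crops included, and the job is handed in when it is done.

Besides the shell and the picture viewer there is one more tool, called after "Call:" as a command line: name --argument value ..., lists and objects as JSON in quotes. step_arm: Moves the arm, as the interface text tells. Its arguments: {"type":"object","properties":{"series":{"type":"array","items":{"type":"array","items":{"type":"array","items":{"type":"number"}}}},"newtons":{"type":"number"}},"required":["series"]}

```bash
ls; mkdir -p pics; cat > h.py <<'E'
import numpy as np, cv2
from scipy.spatial.transform import Rotation as R
from cell import sensors, camera, close_job, nets, bot
def ray(c,px):
    V=c["view"]; V=np.array(V); d=np.array([(px[0]-c["cx"])/c["fx"],(px[1]-c["cy"])/c["fy"],1.])
    Rt=V[:3,:3].T; return -Rt@V[:3,3], Rt@d
def atz(c,px,z):
    o,d=ray(c,px); return o+d*(z-o[2])/d[2]
def proj(c,p):
    q=np.array(c["view"])@np.r_[p,1]; return np.array([c["fx"]*q[0]/q[2]+c["cx"],c["fy"]*q[1]/q[2]+c["cy"]])
E
python3 - <<'E'
from h import *
s=sensors.observe(); print({k:np.round(v,3) for k,v in s.items()})
H=dict(fixture=0,slot=.042,plate_top=.064,bar_mid=.009,bar_tip=.018,block_mid=.014,flange=0,oil_can=0,spanner=0)
for n in ["top","scene"]:
    c=camera(n); cv2.imwrite(f"pics/{n}0.png",c["frame"])
    print(n,"cam at",np.round(ray(c,[0,0])[0],3),c["fx"])
    for k,z in H.items():
        for r in nets.place_of(n,k)[:2]: print(k,round(r["score"],2),np.round(r["at"],1),np.round(atz(c,r["at"],z),4))
    for k in ["fixture","bar_mid","block_mid"]:
        for r in nets.boxes_of(n,k)[:1]: print(k,"box",np.round(r["bbox"]),round(r["score"],2))
E
```

```text
pics
{'time_s': np.float64(0.0), 'q': array([ 1.135,  0.314, -0.048,  1.21 , -0.   ,  1.571]), 'joint_vel': array([ 0.   , -0.001,  0.   , -0.   ,  0.   , -0.002]), 'effort': array([-0.0000e+00, -5.3959e+01,  3.3975e+01,  1.9000e-02, -0.0000e+00,
       -0.0000e+00]), 'eef_pos': array([0.253, 0.543, 0.208]), 'tool_rot': array([-0.   ,  0.216,  0.976, -0.001]), 'wrist_force': array([0.217, 1.578, 0.4  ]), 'moment': array([-0.026,  0.006, -0.006]), 'width': np.float64(0.086)}
top cam at [0.332 0.054 1.234] 409.0989891404394
fixture 0.85 [269.  223.3] [0.5483 0.1891 0.    ]
slot 0.82 [284.1 220. ] [0.5492 0.1397 0.042 ]
slot 0.24 [265.2 224.4] [0.5381 0.1958 0.042 ]
plate_top 0.89 [285.8 222.5] [0.5376 0.1334 0.064 ]
bar_mid 0.87 [409.5 258.9] [ 0.4234 -0.2286  0.009 ]
bar_tip 0.92 [379.6 269.1] [ 0.3962 -0.1362  0.018 ]
block_mid 0.76 [410.6 199.3] [ 0.6039 -0.2464  0.014 ]
flange 0.63 [339.2 155.8] [ 0.7567 -0.0362  0.    ]
oil_can 0.71 [273.  153.1] [0.7737 0.1732 0.    ]
spanner 0.7 [201.8 276.1] [0.3965 0.3915 0.    ]
fixture box [242. 190. 285. 260.] 0.79
bar_mid box [375. 251. 446. 270.] 0.73
block_mid box [400. 191. 419. 211.] 0.64
scene cam at [1.391 0.611 0.726] 470.1138528285408
fixture 0.81 [380.5 228.4] [0.5502 0.2038 0.    ]
fixture 0.6 [233.6 179.2] [ 0.5889 -0.2589  0.    ]
slot 0.71 [234.  175.9] [ 0.6221 -0.2196  0.042 ]
slot 0.7 [361.8 208.3] [0.5541 0.1501 0.042 ]
plate_top 0.76 [360.4 197.3] [0.5426 0.1381 0.064 ]
bar_mid 0.96 [278.4 155.4] [ 0.4179 -0.2297  0.009 ]
bar_tip 0.8 [312.3 158.7] [ 0.3879 -0.1211  0.018 ]
block_mid 0.73 [231.5 179.5] [ 0.6089 -0.2459  0.014 ]
flange 0.88 [253.7 234.2] [ 0.7469 -0.041   0.    ]
oil_can 0.85 [317.6 277.9] [ 0.7815  0.1754 -0.    ]
oil_can 0.6 [312.1 157.6] [ 0.3572 -0.1443  0.    ]
spanner 0.69 [475.6 225.4] [0.4049 0.3931 0.    ]
fixture box [341. 186. 418. 260.] 0.92
block_mid box [221. 171. 244. 192.] 0.71
```

```bash
python3 - <<'E'
import cv2
im=cv2.imread("pics/top0.png"); cv2.imwrite("pics/t0.png",cv2.resize(im[130:300,180:460],(800,486),interpolation=cv2.INTER_CUBIC))
E
```

```text
(no output)
```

View pics/t0.png

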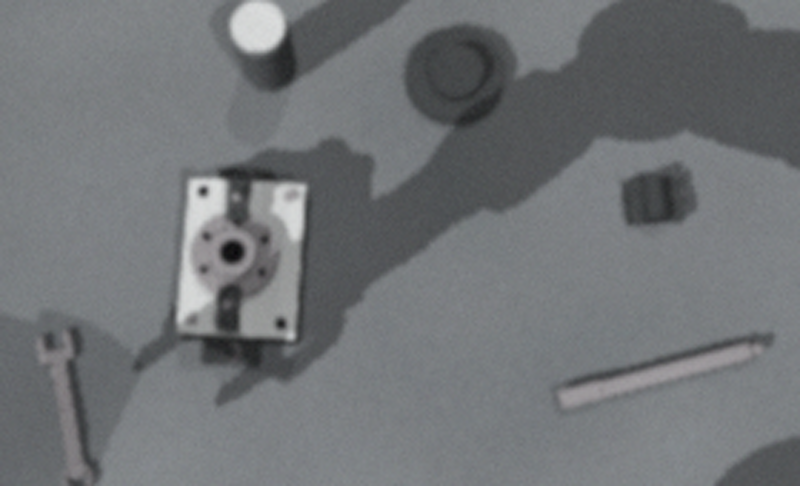

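The top view shows the fixture at crop (240,260), with its pry face towards world −y. The block is at (652,198). The bar is at (660,370), with its tip at the left and its stub at the right. The can, flange and spanner are all clear of the route. I'll look closely at the fixture first, on the way to the block.

Call:
step_arm --series '[[[1,-0.48,-0.38,-0.05,0,0,0],[1,-0.96,-0.765,-0.1,0,0,0],[1,-0.96,-0.765,-0.1,0,0,0],[1,-0.96,-0.765,-0.1,0,0,0],[1,-0.96,-0.765,-0.1,0,0,0],[1,-0.96,-0.765,-0.1,0,0,0],[1,-0.96,-0.765,-0.1,0,0,0],[1,-0.96,-0.765,-0.1,0,0,0],[1,-0.96,-0.765,-0.1,0,0,0],[1,-0.96,-0.765,-0.1,0,0,0]]]'

```text
time_s: 2.13
eef_pos: [0.3348, 0.38, 0.2239]
tool_rot: [-0.0, 0.215, 0.977, -0.0]
wrist_force: [0.9, -0.3, 0.4]
width: 0.0853
```

Call:
step_arm --series '[[[1,-0.48,-0.38,-0.05,0,0,0],[1,-0.96,-0.765,-0.1,0,0,0],[1,-0.96,-0.765,-0.1,0,0,0],[1,-0.96,-0.765,-0.1,0,0,0],[1,-0.96,-0.765,-0.1,0,0,0],[1,-0.96,-0.765,-0.1,0,0,0],[1,-0.96,-0.765,-0.1,0,0,0],[1,-0.96,-0.765,-0.1,0,0,0],[1,-0.96,-0.765,-0.1,0,0,0],[1,-0.96,-0.765,-0.1,0,0,0]]]'

```text
time_s: 2.97
eef_pos: [0.4169, 0.2154, 0.239]
tool_rot: [-0.0, 0.215, 0.977, -0.0]
wrist_force: [-0.5, -0.1, 0.5]
width: 0.0853
```

Call:
step_arm --series '[[[1,-0.48,-0.38,-0.05,0,0,0.04],[1,-0.96,-0.765,-0.1,0,0,0.08],[1,-0.96,-0.765,-0.1,0,0,0.12],[1,-0.96,-0.765,-0.1,0,0,0.16],[1,-0.96,-0.765,-0.1,0,0,0.2],[1,-0.96,-0.765,-0.1,0,0,0.24],[1,-0.96,-0.765,-0.1,0,0,0.28],[1,-0.96,-0.765,-0.1,0,0,0.32],[1,-0.96,-0.765,-0.1,0,0,0.36],[1,-0.96,-0.765,-0.1,0,0,0.383]]]'

```text
time_s: 3.8
eef_pos: [0.4995, 0.0504, 0.254]
tool_rot: [-0.0, 0.732, 0.681, -0.0]
wrist_force: [0.3, 0.5, 0.1]
width: 0.0852
```

```bash
cat >> h.py <<'E'
def tool():
    s=sensors.observe(); w,x,y,z=s["tool_rot"]; return np.array(s["eef_pos"]),R.from_quat([x,y,z,w]),s
def tgt(a,pitch=0):  # a: jaw angle deg; pitch>0: tool x (towards bar tip) dips
    a=np.radians(a); y=[np.cos(a),np.sin(a),0]; x=[-np.sin(a),np.cos(a),0]
    return R.from_matrix(np.c_[x,y,[0,0,-1]])*R.from_euler('y',-pitch,degrees=True)
def go(p,a,pitch=0):
    p0,r0,s=tool(); Rt=tgt(a,pitch)
    print("move",np.round(r0.inv().apply(np.array(p)-p0)/.15,3),np.round((r0.inv()*Rt).as_rotvec()/np.pi,4))
def st():
    p,r,s=tool(); M=r.as_matrix(); print("t",round(float(s["time_s"]),2),"p",np.round(p,4),"a",round(float(np.degrees(np.arctan2(M[1,1],M[0,1]))),2),"pitch",round(float(np.degrees(np.arcsin(-M[2,0]))),2),"roll",round(float(np.degrees(np.arcsin(M[2,1]))),2),"F",np.round(s["wrist_force"],1),"M",np.round(s["moment"],2),"w",round(float(s["width"]),4))
E
python3 - <<'E'
from h import *
st(); c=camera("wrist"); cv2.imwrite("pics/w1.png",c["frame"]); print(np.round(ray(c,[0,0])[0],3), ray(c,[320,200])[1])
for k,z in dict(fixture=0,slot=.042,plate_top=.064).items():
    for r in nets.place_of("wrist",k)[:2]: print(k,round(r["score"],2),np.round(r["at"],1),np.round(atz(c,r["at"],z),4))
E
```

```text
t 3.8 p [0.4995 0.0504 0.254 ] a -4.16 pitch -0.01 roll -0.02 F [0.3 0.5 0.1] M [ 0.02 -0.01 -0.05] w 0.0852
[0.507 0.125 0.418] [-0.01046586 -0.28430038 -0.95878675]
fixture 0.7 [349.3  59.2] [0.5543 0.1919 0.    ]
slot 0.97 [346.1 100.1] [0.5438 0.1397 0.042 ]
slot 0.65 [348.9  58.9] [0.5491 0.1856 0.042 ]
plate_top 0.72 [351.6 103.1] [0.5478 0.1351 0.064 ]
```

View pics/w1.png

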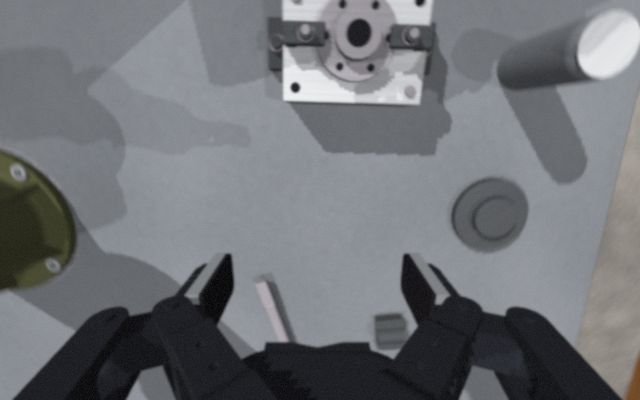

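The plate's front edge runs from (283,100) to (419,104). The face below it is almost edge-on. I'll refine the edge from the image.

```bash
python3 - <<'E'
from h import *
c=camera("wrist"); g=cv2.GaussianBlur(cv2.cvtColor(c["frame"],cv2.COLOR_BGR2GRAY),(3,3),0).astype(float)
pts=[]
for u in range(290,415,5):
    col=g[85:120,u]; d=np.diff(col); i=np.argmin(d); 
    j=slice(max(i-2,0),i+3); w=-d[j]; pts.append([u,85.5+np.sum(w*np.arange(*j.indices(35)))/w.sum()])
P=np.array([atz(c,p,.064) for p in pts]); 
vx,vy,x0,y0=cv2.fitLine(P[:,:2].astype(np.float32),cv2.DIST_HUBER,0,.01,.01).ravel()
print("edge dir",np.degrees(np.arctan2(vy,vx)),"at x=.545 y=",y0+vy/vx*(.545-x0), "resid",np.std(P[:,1]-(y0+vy/vx*(P[:,0]-x0))))
row=g[92,:]; d=np.diff(row); print("left",260+np.argmax(d[260:310]),"right",400+np.argmin(d[400:440]))
for u in (260+np.argmax(d[260:310])+.5,400+np.argmin(d[400:440])+.5): print(atz(c,[u,92],.064))
E
```

```text
edge dir -5.185374 at x=.545 y= 0.13665593 resid 0.00010385339919489079
left 282 right 420
[0.46790661 0.15256675 0.064     ]
[0.62698247 0.14218642 0.064     ]
```

Call:
step_arm --series '[[[1,-0.48,0.21,0.09,0,0,0],[1,-0.96,0.42,0.18,0,0,0],[1,-0.96,0.42,0.18,0,0,0],[1,-0.96,0.42,0.18,0,0,0],[1,-0.96,0.42,0.18,0,0,0],[1,-0.96,0.42,0.18,0,0,0],[1,-0.96,0.42,0.18,0,0,0],[1,-0.96,0.42,0.18,0,0,0],[1,-0.96,0.42,0.18,0,0,0],[1,-0.96,0.42,0.18,0,0,0]]]'

```text
time_s: 4.88
eef_pos: [0.5526, -0.0974, 0.2277]
tool_rot: [0.0, 0.73, 0.683, 0.0]
wrist_force: [-0.6, -0.7, 0.1]
width: 0.0851
```

Call:
step_arm --series '[[[1,-0.48,0.21,0.09,0,0,0],[1,-0.96,0.42,0.18,0,0,0],[1,-0.96,0.42,0.18,0,0,0],[1,-0.96,0.42,0.18,0,0,0],[1,-0.96,0.42,0.18,0,0,0],[1,-0.96,0.42,0.18,0,0,0],[1,-0.96,0.42,0.18,0,0,0],[1,-0.96,0.42,0.18,0,0,0],[1,-0.96,0.42,0.18,0,0,0],[1,-0.96,0.42,0.18,0,0,0]]]'

```text
time_s: 5.72
eef_pos: [0.6058, -0.2453, 0.201]
tool_rot: [0.0, 0.73, 0.683, 0.0]
wrist_force: [-0.2, 0.0, -0.2]
width: 0.0856
```

```bash
python3 - <<'E'
from h import *
st(); c=camera("wrist"); cv2.imwrite("pics/w2.png",c["frame"])
for k,z in dict(block_mid=.014,bar_mid=.009,bar_tip=.018).items():
    for r in nets.place_of("wrist",k)[:2]: print(k,round(r["score"],2),np.round(r["at"],1),np.round(atz(c,r["at"],z),4))
E
```

```text
t 5.72 p [ 0.6058 -0.2453  0.201 ] a -3.82 pitch 0.01 roll 0.05 F [-0.2  0.  -0.2] M [-0.01 -0.01  0.02] w 0.0856
bar_mid 0.82 [168.1 179.7] [ 0.4191 -0.2364  0.009 ]
bar_tip 0.67 [125.4  83.9] [ 0.4002 -0.1231  0.018 ]
```

View pics/w2.png

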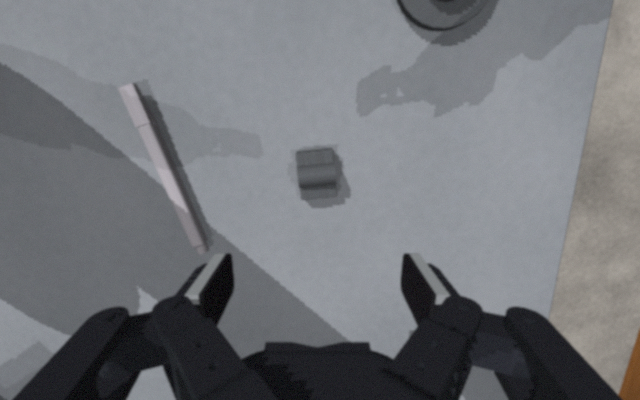

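The block's base corners are at about (296,150), (334,149), (339,196) and (300,198). The bar runs from its tip at (128,86) to its stub at (203,247). The two outlines give their poses.

```bash
python3 - <<'E'
from h import *
c=camera("wrist")
P=np.array([atz(c,p,.016)[:2] for p in [(296,150),(334,149),(339,196),(300,198)]]); print(np.round(P,4),"mean",P.mean(0))
for i in range(4):
    d=P[(i+1)%4]-P[i]; print(round(np.hypot(*d),4),np.degrees(np.arctan2(d[1],d[0])))
# template-like fit of block by silhouettes: yaw and centre by darkness
g=cv2.GaussianBlur(cv2.cvtColor(c["frame"],cv2.COLOR_BGR2GRAY),(3,3),0)
cv2.imwrite("pics/w2b.png",cv2.resize(g[130:215,270:370],None,fx=6,fy=6,interpolation=cv2.INTER_CUBIC))
t=atz(c,(128,86),.018);e=atz(c,(203,247),.013);print(t,e,np.degrees(np.arctan2(*(t-e)[[1,0]])),np.hypot(*(t-e)[:2]))
E
```

```text
[[ 0.5846 -0.2101]
 [ 0.6303 -0.212 ]
 [ 0.6336 -0.2711]
 [ 0.5843 -0.2703]] mean [ 0.60820968 -0.24086688]
0.0457 -2.41419718143763
0.0592 -86.77694997194838
0.0494 179.14277965012005
0.0603 89.68741903210297
[ 0.40276187 -0.12602417  0.018     ] [ 0.44787854 -0.33071089  0.013     ] 102.43026980143843 0.2096000230386688
```

View pics/w2b.png

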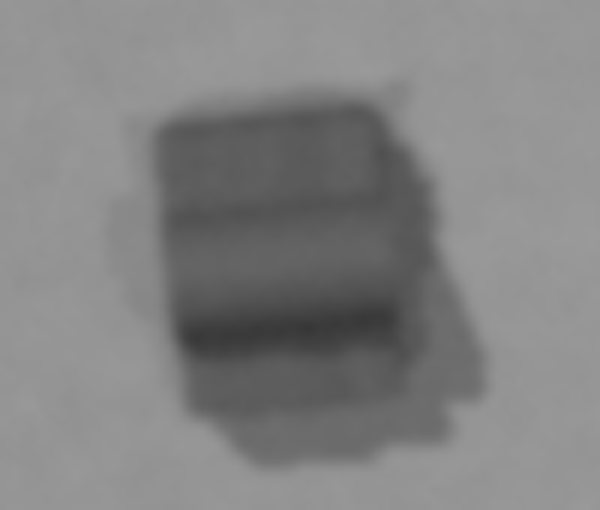

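Call:
step_arm --series '[[[1,0.03,0.015,0.27,0,0,-0.03],[1,0.03,0.015,0.54,0,0,-0.03],[1,0.03,0.015,0.8,0,0,-0.03],[1,0.03,0.015,0.9,0,0,-0.03],[1,0.03,0.015,0.9,0,0,-0.03],[1,0.03,0.015,0.9,0,0,-0.03],[1,0.03,0.015,0.9,0,0,-0.03],[1,0.03,0.015,0.9,0,0,-0.03],[1,0.03,0.015,0.9,0,0,-0.03],[1,0.03,0.015,0.9,0,0,-0.03]]]'

```text
time_s: 6.8
eef_pos: [0.6093, -0.2426, 0.0669]
tool_rot: [0.001, 0.698, 0.716, 0.001]
wrist_force: [-0.4, -0.0, -0.0]
width: 0.0852
```

Call:
step_arm --newtons 60 --series '[[[1,0,0,0.11,0,0,0],[1,0,0,0.22,0,0,0],[1,0,0,0.33,0,0,0],[0.8,0,0,0.33,0,0,0],[0,0,0,0.33,0,0,0],[0,0,0,0.33,0,0,0],[0,0,0,0.33,0,0,0],[0,0,0,0.33,0,0,0],[0,0,0,0.33,0,0,0],[0,0,0,0.33,0,0,0]]]'

```text
time_s: 7.63
eef_pos: [0.6086, -0.2423, 0.0164]
tool_rot: [0.0, 0.698, 0.716, 0.0]
wrist_force: [-0.1, 0.3, 0.3]
width: 0.0007
```

```bash
python3 - <<'E'
from h import *
st(); c=camera("wrist"); cv2.imwrite("pics/w3.png",c["frame"])
go([.608,-.241,.10],1.5)
E
```

```text
t 7.63 p [ 0.6086 -0.2423  0.0164] a 1.49 pitch 0.02 roll 0.05 F [-0.1  0.3  0.3] M [-0.05 -0.04 -0.04] w 0.0007
move [ 0.008 -0.003 -0.559] [ 0.0002  0.0001 -0.0001]
```

View pics/w3.png

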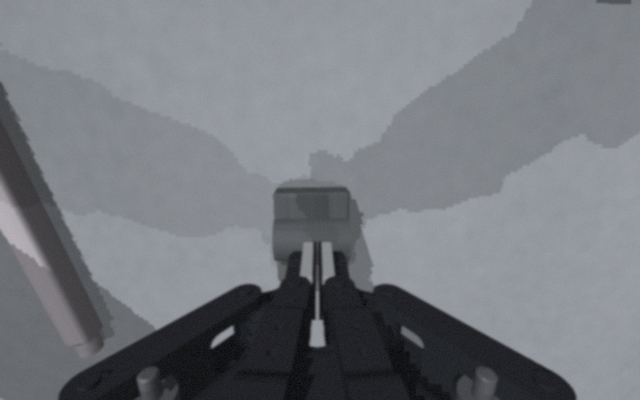

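The fingers shut just behind the block, which sits farther along tool +x: its front edge is at row 188 and its crown at about row 240. I'll re-measure from this picture.

```bash
python3 - <<'E'
from h import *
c=camera("wrist"); o=ray(c,[0,0])[0]; p,r,s=tool(); print("cam in tool",np.round(r.inv().apply(o-p),4),"tcp px",proj(c,p),"tip",proj(c,p+[0,0,-.011]))
for px,z in [((274,188),.016),((350,188),.016),((274,220),.016),((350,220),.016),((312,250),.028),((300,250),.005)]: print(px,np.round(atz(c,px,z),4))
for n in ("top","scene"):
    c=camera(n)
    for r in nets.place_of(n,"block_mid")[:2]: print(n,round(r["score"],2),np.round(r["at"],1),np.round(atz(c,r["at"],.014),4))
    cv2.imwrite(f"pics/{n}3.png",c["frame"])
c=camera("scene"); q=proj(c,[.608,-.241,.02]).astype(int); print(q)
cv2.imwrite("pics/s3.png",cv2.resize(c["frame"][max(q[1]-60,0):q[1]+60,q[0]-80:q[0]+80],None,fx=4,fy=4,interpolation=cv2.INTER_CUBIC))
E
```

```text
cam in tool [ 0.0749  0.0017 -0.1646] tcp px [314.15028929 240.04189327] tip [314.29306529 233.09186857]
(274, 188) [ 0.5839 -0.2093  0.016 ]
(350, 188) [ 0.6288 -0.2081  0.016 ]
(274, 220) [ 0.5835 -0.2294  0.016 ]
(350, 220) [ 0.63   -0.2283  0.016 ]
(312, 250) [ 0.6072 -0.2431  0.028 ]
(300, 250) [ 0.599  -0.2547  0.005 ]
top 0.76 [407.5 199.4] [ 0.6039 -0.2369  0.014 ]
scene 0.74 [233.7 180. ] [ 0.6073 -0.2389  0.014 ]
scene 0.19 [380.6 227.6] [0.5635 0.2103 0.014 ]
[232 178]
```

View pics/s3.png

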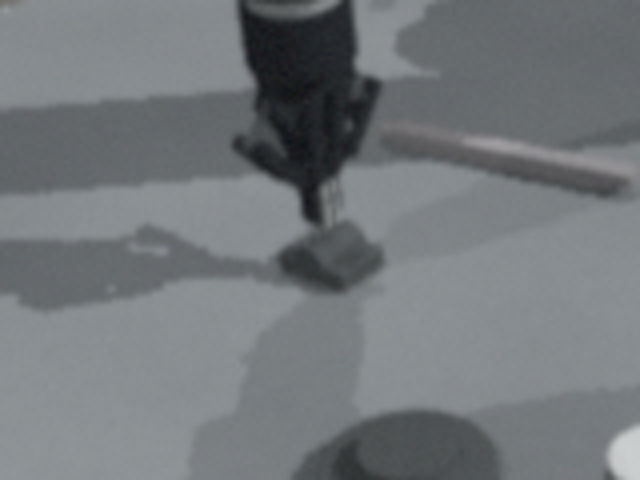

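Call:
step_arm --series '[[[0,0,0,-0.1,0,0,0],[0,0,0,-0.2,0,0,0],[0,0,0,-0.3,0,0,0],[0,0,0,-0.4,0,0,0],[0,0,0,-0.5,0,0,0],[0,0,0,-0.6,0,0,0],[0,0,0,-0.7,0,0,0],[1,0,0,-0.7,0,0,0],[1,0,0,-0.7,0,0,0],[1,0,0,-0.7,0,0,0]]]'

```text
time_s: 8.82
eef_pos: [0.6078, -0.2419, 0.1198]
tool_rot: [-0.0, 0.698, 0.716, -0.0]
wrist_force: [-0.3, -0.4, -0.1]
width: 0.0355
```

```bash
python3 - <<'E'
from h import *
st(); print(bot.finger_overhang,[a for a in dir(bot) if a[0]!='_'])
c=camera("wrist")
for r in nets.place_of("wrist","block_mid")[:2]: print(round(r["score"],2),np.round(r["at"],1),np.round(atz(c,r["at"],.014),4))
for n in ("top","scene"):
    d=camera(n)
    for r in nets.place_of(n,"block_mid")[:1]: print(n,round(r["score"],2),np.round(r["at"],1),np.round(atz(d,r["at"],.014),4))
cv2.imwrite("pics/w4.png",c["frame"])
E
```

```text
t 8.82 p [ 0.6078 -0.2419  0.1198] a 1.49 pitch -0.02 roll -0.05 F [-0.3 -0.4 -0.1] M [ 0.02  0.03 -0.07] w 0.0355
0.011 ['Unreachable', 'finger_overhang']
0.7 [313.5 193.7] [ 0.6059 -0.2407  0.014 ]
top 0.81 [408.2 197. ] [ 0.6114 -0.2397  0.014 ]
```

View pics/w4.png

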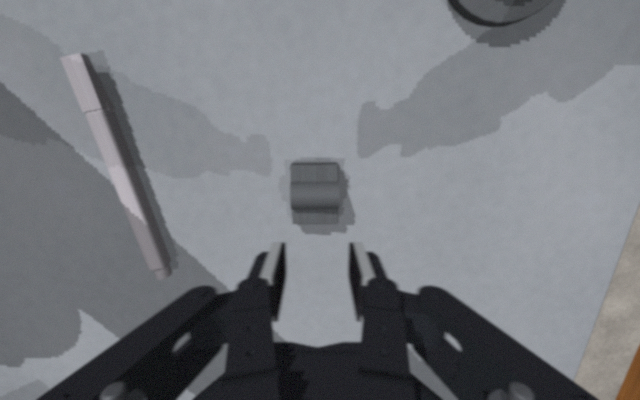

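The block has not moved, so the jaws shut without catching it. I'll go down again with the jaws open and check before closing.

Call:
step_arm --series '[[[1,0,0,0.1,0,0,0],[1,0,0,0.2,0,0,0],[1,0,0,0.3,0,0,0],[1,0,0,0.4,0,0,0],[1,0,0,0.5,0,0,0],[1,0,0,0.6,0,0,0],[1,0,0,0.65,0,0,0],[1,0,0,0.69,0,0,0],[1,0,0,0.7,0,0,0],[1,0,0,0.7,0,0,0]]]'

```text
time_s: 9.95
eef_pos: [0.6082, -0.2421, 0.0156]
tool_rot: [-0.0, 0.698, 0.716, -0.0]
wrist_force: [1.1, -0.6, -0.3]
width: 0.0853
```

```bash
python3 - <<'E'
from h import *
st(); c=camera("wrist"); d=camera("scene"); p,_,_=tool()
print("scene proj tip",proj(d,p+[0,0,-.011]),"tcp",proj(d,p),"wrist tips open",[np.round(proj(c,p+[s*.042,.011,.002])) for s in(-1,1)])
q=proj(d,[.608,-.241,.02]).astype(int)
a=cv2.resize(d["frame"][q[1]-60:q[1]+60,q[0]-80:q[0]+80],(400,300),interpolation=cv2.INTER_CUBIC)
b=cv2.resize(c["frame"][150:350,190:440],(400,320))
m=np.zeros((320,800,3),np.uint8); m[:300,:400]=a; m[:,400:]=b; cv2.imwrite("pics/m5.png",m); print(q)
E
```

```text
t 9.95 p [ 0.6082 -0.2421  0.0156] a 1.49 pitch -0.0 roll -0.01 F [ 1.1 -0.6 -0.3] M [-0.01  0.01  0.04] w 0.0853
scene proj tip [232.76197406 182.37243792] tcp [232.3415194  179.11099944] wrist tips open [array([246., 224.]), array([385., 228.])]
[232 178]
```

View pics/m5.png

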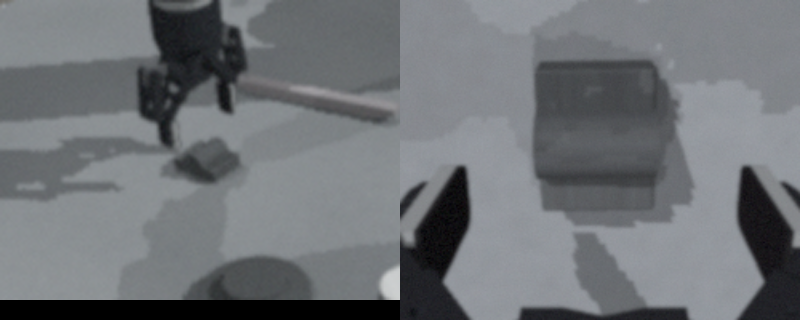

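The jaws are centred on the block, but both views put the open fingertips about 35 mm behind the TCP. They appear at right-panel (465,165) and (742,165), and at (170,145) and (225,110) in the left panel. So the fingertips stand about 33 mm higher than the description says. I'll go about 32 mm lower, watching the force, and close gently.

Call:
step_arm --newtons 40 --series '[[[1,0,0,0.03,0,0,0],[1,0,0,0.06,0,0,0],[1,0,0,0.09,0,0,0],[1,0,0,0.12,0,0,0],[1,0,0,0.15,0,0,0],[1,0,0,0.17,0,0,0],[1,0,0,0.19,0,0,0],[1,0,0,0.21,0,0,0],[1,0,0,0.21,0,0,0],[1,0,0,0.21,0,0,0]]]'

```text
time_s: 10.88
eef_pos: [0.6081, -0.242, -0.016]
tool_rot: [-0.0, 0.698, 0.716, -0.0]
wrist_force: [-0.4, -0.2, 0.1]
width: 0.0855
```

```bash
python3 - <<'E'
from h import *
st()
E
```

```text
t 10.88 p [ 0.6081 -0.242  -0.016 ] a 1.49 pitch -0.01 roll -0.02 F [-0.4 -0.2  0.1] M [-0.03  0.04  0.03] w 0.0855
```

Call:
step_arm --newtons 60 --series '[[[0.8,0,0,0,0,0,0],[0.6,0,0,0,0,0,0],[0.5,0,0,0,0,0,0],[0,0,0,0,0,0,0],[0,0,0,0,0,0,0],[0,0,0,0,0,0,0],[0,0,0,0,0,0,0],[0,0,0,0,0,0,0],[0,0,0,0,0,0,0],[0,0,0,0,0,0,0]]]'

```text
time_s: 11.72
eef_pos: [0.6083, -0.2422, -0.0153]
tool_rot: [0.0, 0.698, 0.716, -0.0]
wrist_force: [-1.8, -0.4, 5.3]
width: 0.0447
```

Gripped: the width reads 44.7 mm and the bench contact is slight. Now I'll lift it and carry it towards the slot.

Call:
step_arm --newtons 80 --series '[[[0,0,0,-0.05,0,0,0],[0,0,0,-0.15,0,0,0],[0,0,0,-0.3,0,0,0],[0,0.1,-0.02,-0.45,0,0,0],[0,0.22,-0.04,-0.47,0,0,0],[0,0.34,-0.06,-0.47,0,0,0],[0,0.46,-0.08,-0.47,0,0,0],[0,0.58,-0.1,-0.47,0,0,0],[0,0.7,-0.12,-0.47,0,0,0],[0,0.74,-0.127,-0.47,0,0,0]]]'

```text
time_s: 12.55
eef_pos: [0.5841, -0.1279, 0.0531]
tool_rot: [-0.002, 0.697, 0.717, -0.0]
wrist_force: [-0.2, -0.3, -4.8]
width: 0.0444
```

Call:
step_arm --series '[[[0,0.1,-0.02,0,0,0,0],[0,0.22,-0.04,0,0,0,0],[0,0.34,-0.06,0,0,0,0.037],[0,0.46,-0.08,0,0,0,0.037],[0,0.58,-0.1,0,0,0,0.037],[0,0.7,-0.12,0,0,0,0.037],[0,0.82,-0.14,0,0,0,0.037],[0,0.94,-0.16,0,0,0,0.037],[0,1,-0.17,0,0,0,0.037],[0,1,-0.17,0,0,0,0.037]]]'

```text
time_s: 13.38
eef_pos: [0.556, 0.0196, 0.0542]
tool_rot: [-0.001, 0.737, 0.675, -0.0]
wrist_force: [0.1, 0.1, -4.3]
width: 0.0442
```

```bash
python3 - <<'E'
from h import *
st(); go([.5422,.0894,.054],-5.2); go([.5422,.0894,-.0145],-5.2)
c=camera("wrist")
for k,z in [("slot",.042),("plate_top",.064),("block_mid",.084)]:
    for r in nets.place_of("wrist",k)[:2]: print(k,round(r["score"],2),np.round(r["at"],1),np.round(atz(c,r["at"],z),4))
cv2.imwrite("pics/w6.png",c["frame"])
E
```

```text
t 13.38 p [0.556  0.0196 0.0542] a -5.03 pitch -0.03 roll -0.06 F [ 0.1  0.1 -4.3] M [-0.03  0.   -0.01] w 0.0442
move [ 0.455 -0.132  0.002] [-0.0003 -0.0002  0.0009]
move [ 0.455 -0.132  0.459] [-0.0003 -0.0002  0.0009]
slot 0.71 [279.5  37.5] [0.5473 0.1364 0.042 ]
plate_top 0.67 [274.3  25.4] [0.5477 0.1364 0.064 ]
block_mid 0.73 [317.  260.6] [0.5578 0.0216 0.084 ]
```

Call:
step_arm --series '[[[0,0.12,-0.03,0,0,0,0.001],[0,0.24,-0.07,0,0,0,0.001],[0,0.36,-0.1,0,0,0,0.001],[0,0.455,-0.13,0.05,0,0,0.001],[0,0.455,-0.13,0.15,0,0,0.001],[0,0.455,-0.13,0.25,0,0,0.001],[0,0.455,-0.13,0.35,0,0,0.001],[0,0.455,-0.13,0.41,0,0,0.001],[0,0.455,-0.13,0.44,0,0,0.001],[0,0.455,-0.13,0.46,0,0,0.001]]]'

```text
time_s: 14.42
eef_pos: [0.5434, 0.0867, -0.0149]
tool_rot: [-0.0, 0.74, 0.673, -0.0]
wrist_force: [-0.4, -0.7, -3.5]
width: 0.044
```

```bash
python3 - <<'E'
from h import *
st(); go([.5422,.0894,-.0145],-5.2)
E
```

```text
t 14.42 p [ 0.5434  0.0867 -0.0149] a -5.41 pitch 0.02 roll -0.05 F [-0.4 -0.7 -3.5] M [ 0.05 -0.03  0.03] w 0.044
move [ 0.017 -0.01  -0.002] [-0.0003  0.0001 -0.0012]
```

Call:
step_arm --series '[[[0,0.017,-0.008,0,0,0,0],[0,0.017,-0.008,0.005,0,0,0],[0,0.017,-0.008,0.008,0,0,0],[0,0.017,-0.008,0.008,0,0,0],[0.6,0.017,-0.008,0.008,0,0,0],[0.7,0.017,-0.008,0,0,0,0],[0.85,0.017,-0.008,0,0,0,0],[1,0.017,-0.008,0,0,0,0],[1,0.017,-0.008,0,0,0,0],[1,0.017,-0.008,-0.1,0,0,0]]]'

```text
time_s: 15.25
eef_pos: [0.5406, 0.0897, -0.0013]
tool_rot: [-0.001, 0.739, 0.673, -0.002]
wrist_force: [-0.0, -0.6, -0.5]
width: 0.0854
```

Call:
step_arm --series '[[[1,0,0,-0.2,0,0,0],[1,0,0,-0.4,0,0,0],[1,-0.1,0,-0.6,0,0,0],[1,-0.2,0,-0.6,0,0,0],[1,-0.3,0,-0.6,0,0,0],[1,-0.4,0,-0.6,0,0,0],[1,-0.5,0,-0.6,0,0,0],[1,-0.5,0,-0.6,0,0,0],[1,-0.5,0,-0.6,0,0,0],[1,-0.5,0,-0.6,0,0,0]]]'

```text
time_s: 16.08
eef_pos: [0.5357, 0.0158, 0.0907]
tool_rot: [-0.0, 0.739, 0.673, 0.0]
wrist_force: [-0.2, 0.3, -0.1]
width: 0.0853
```

```bash
python3 - <<'E'
from h import *
st(); c=camera("wrist")
for k,z in [("slot",.042),("plate_top",.064),("block_mid",.014)]:
    for r in nets.place_of("wrist",k)[:2]: print(k,round(r["score"],2),np.round(r["at"],1),np.round(atz(c,r["at"],z),4))
print(proj(c,[.5424,.0919,.028]),proj(c,[.5465,.1367,.064]))
m=np.zeros((480,780,3),np.uint8); m[:400,:640]=c["frame"]; cv2.imwrite("pics/w7.png",cv2.resize(c["frame"][0:260,150:480],(780,614))[:600])
go([.44,-.28,.1],14)
E
```

```text
t 16.08 p [0.5357 0.0158 0.0907] a -5.35 pitch -0.03 roll 0.0 F [-0.2  0.3 -0.1] M [-0.02  0.01 -0.05] w 0.0853
slot 0.93 [310.6  40.6] [0.5447 0.1375 0.042 ]
slot 0.41 [315.8 112.6] [0.5438 0.0919 0.042 ]
plate_top 0.61 [315.   31.9] [0.5477 0.137  0.064 ]
block_mid 0.78 [316.4 115.8] [0.5439 0.0896 0.014 ]
[314.07414561 112.92487234] [313.07168786  32.61463432]
move [-2.024 -0.453 -0.063] [-0.     -0.     -0.1072]
```

View pics/w7.png

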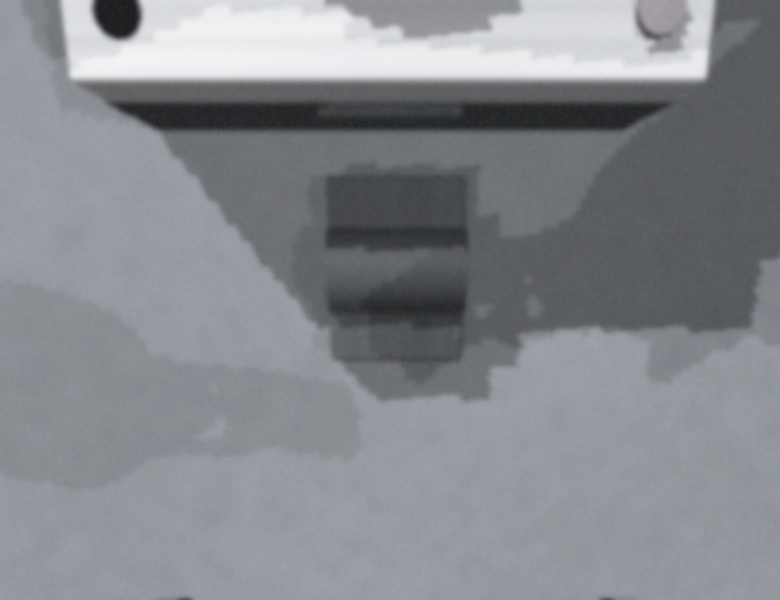

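The block stands square in front of the slot: crop columns 327–468, against 317–462 for the slot. Next, the bar.

Call:
step_arm --series '[[[1,-0.25,-0.05,0,0,0,0],[1,-0.5,-0.11,0,0,0,0],[1,-0.75,-0.16,0,0,0,0],[1,-1,-0.22,0,0,0,0],[1,-1,-0.22,0,0,0,0],[1,-1,-0.22,0,0,0,0],[1,-1,-0.22,0,0,0,0],[1,-1,-0.22,0,0,0,0],[1,-1,-0.22,0,0,0,0],[1,-1,-0.22,0,0,0,0]]]'

```text
time_s: 17.12
eef_pos: [0.4892, -0.1297, 0.0907]
tool_rot: [-0.0, 0.739, 0.674, 0.0]
wrist_force: [-0.7, -0.3, 0.2]
width: 0.0853
```

Call:
step_arm --series '[[[1,-0.25,-0.05,0,0,0,-0.03],[1,-0.5,-0.11,0,0,0,-0.06],[1,-0.75,-0.16,0,0,0,-0.09],[1,-1,-0.22,0,0,0,-0.1],[1,-1,-0.22,0,0,0,-0.1],[1,-1,-0.22,0,0,0,-0.1],[1,-1,-0.22,0,0,0,-0.1],[1,-1,-0.22,0,0,0,-0.1],[1,-1,-0.22,0,0,0,-0.1],[1,-1,-0.22,0,0,0,-0.1]]]'

```text
time_s: 17.95
eef_pos: [0.4425, -0.276, 0.0907]
tool_rot: [-0.0, 0.624, 0.781, 0.0]
wrist_force: [-0.0, -0.9, 0.0]
width: 0.0852
```

```bash
python3 - <<'E'
from h import *
st(); c=camera("wrist")
for k,z in [("bar_mid",.009),("bar_tip",.018)]:
    for r in nets.place_of("wrist",k)[:2]: print(k,round(r["score"],2),np.round(r["at"],1),np.round(atz(c,r["at"],z),4))
cv2.imwrite("pics/w8.png",c["frame"])
E
```

```text
t 17.95 p [ 0.4425 -0.276   0.0907] a 12.77 pitch -0.01 roll -0.0 F [-0.  -0.9  0. ] M [-0.01 -0.01 -0.07] w 0.0852
bar_mid 0.88 [303.  148.9] [ 0.4222 -0.2325  0.009 ]
```

View pics/w8.png

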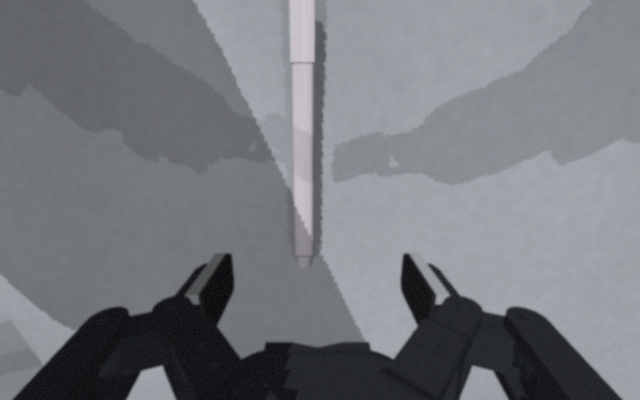

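The bar lies straight ahead of the tool. Its centreline is at column 302, the shoulder is at row 256 and the stub ends at row 267.

```bash
python3 - <<'E'
from h import *
c=camera("wrist"); g=cv2.GaussianBlur(cv2.cvtColor(c["frame"],cv2.COLOR_BGR2GRAY),(3,3),0).astype(float)
a=atz(c,(301.5,40),.018); b=atz(c,(303,62),.018); s=atz(c,(303,256),.018); e=atz(c,(303,267),.009)
d=a-s; print("ang",np.degrees(np.arctan2(d[1],d[0])),"step",b,"shoulder",s,"end",e, "step-shoulder",np.hypot(*(b-s)[:2]))
u=d[:2]/np.hypot(*d[:2]); print("tip pred from shoulder",s[:2]+.208*u,"mid",s[:2]+.098*u,"grip",s[:2]+.038*u)
p=s[:2]+.038*u; ang=np.degrees(np.arctan2(u[1],u[0]))-90
go([*p,.03],ang); go([*p,-.009],ang)
E
```

```text
ang 102.23163388117123 step [ 0.40895578 -0.16877018  0.018     ] shoulder [ 0.44222408 -0.32700923  0.018     ] end [ 0.44520428 -0.34320758  0.009     ] step-shoulder 0.16169841828161843
tip pred from shoulder [ 0.39815629 -0.12373103] mid [ 0.42146137 -0.23123393] grip [ 0.43417324 -0.28987187]
move [-0.074 -0.072  0.405] [0.     0.     0.0026]
move [-0.074 -0.072  0.665] [0.     0.     0.0026]
```

Call:
step_arm --newtons 110 --series '[[[1,-0.074,-0.072,0.1,0,0,0.0026],[1,-0.074,-0.072,0.2,0,0,0.0026],[1,-0.074,-0.072,0.32,0,0,0.0026],[1,-0.074,-0.072,0.42,0,0,0.0026],[1,-0.074,-0.072,0.52,0,0,0.0026],[1,-0.074,-0.072,0.6,0,0,0.0026],[1,-0.074,-0.072,0.64,0,0,0.0026],[1,-0.074,-0.072,0.66,0,0,0.0026],[0.7,-0.074,-0.072,0.66,0,0,0.0026],[0.4,-0.074,-0.072,0.66,0,0,0.0026]]]'

```text
time_s: 18.98
eef_pos: [0.4343, -0.2906, -0.0078]
tool_rot: [0.0, 0.628, 0.778, 0.0]
wrist_force: [0.3, 0.6, 0.8]
width: 0.0638
```

Call:
step_arm --series '[[[0.3,0,0,0,0,0,0],[0.2,0,0,0,0,0,0],[0.1,0,0,0,0,0,0],[0,0,0,0,0,0,0],[0,0,0,0,0,0,0],[0,0,0,0,0,0,0],[0,0,0,0,0,0,0],[0,0,0,0,0,0,0],[0,0,0,0,0,0,0],[0,0,0,0,0,0,0]]]'

```text
time_s: 19.82
eef_pos: [0.4342, -0.2907, -0.0073]
tool_rot: [0.0, 0.628, 0.778, -0.0]
wrist_force: [-1.7, 1.6, 7.2]
width: 0.0131
```

```bash
python3 - <<'E'
from h import *
st()
E
```

```text
t 19.82 p [ 0.4342 -0.2907 -0.0073] a 12.19 pitch 0.05 roll 0.03 F [-1.7  1.6  7.2] M [0.22 0.49 0.09] w 0.0131
```

Call:
step_arm --series '[[[0,0,0,-0.02,0,0,0],[0,0,0,-0.04,0,0,0],[0,0,0,-0.08,0,0,0],[0,0,0,-0.12,0,0,0],[0,0,0,-0.16,0,0,0],[0,0,0,-0.2,0,0,0],[0,0,0,-0.2,0,0,0],[0,0,0,-0.2,0,0,0],[0,0,0,-0.2,0,0,0],[0,0,0,-0.2,0,0,0]]]'

```text
time_s: 20.65
eef_pos: [0.4336, -0.2902, 0.0214]
tool_rot: [-0.0, 0.628, 0.778, -0.0]
wrist_force: [0.0, 1.5, -4.3]
width: 0.0126
```

```bash
python3 - <<'E'
from h import *
st(); c=camera("wrist"); d=camera("scene"); cv2.imwrite("pics/w9.png",c["frame"]); cv2.imwrite("pics/s9.png",d["frame"])
for n,cc in(("wrist",c),("scene",d)):
  for k in("bar_mid","bar_tip"):
    for r in nets.place_of(n,k)[:1]: print(n,k,round(r["score"],2),np.round(r["at"],1),[np.round(atz(cc,r["at"],z),4) for z in (.02,.04)])
# scene pixels expected if bar stays level, lifted 30 mm vs. tip on bench
u=np.array([np.cos(np.radians(102.2)),np.sin(np.radians(102.2))]); g=np.array([.4342,-.290])
for z in(.018,.033,.048): print(z,"wrist tip edge",proj(c,[*(g+.17*u),z]),"scene",proj(d,[*(g+.17*u),z]))
q=proj(d,[.42,-.23,.03]).astype(int); a=cv2.resize(d["frame"][q[1]-45:q[1]+45,q[0]-60:q[0]+60],(400,300),interpolation=cv2.INTER_CUBIC)
m=np.zeros((300,800,3),np.uint8); m[:,:400]=a; m[:250,400:]=cv2.resize(c["frame"],(400,250)); cv2.imwrite("pics/m9.png",m); print(q)
E
```

```text
t 20.65 p [ 0.4336 -0.2902  0.0214] a 12.18 pitch -0.02 roll -0.02 F [ 0.   1.5 -4.3] M [-0.26 -0.02  0.  ] w 0.0126
wrist bar_mid 0.77 [313.4 144.8] [array([ 0.4209, -0.2333,  0.02  ]), array([ 0.4207, -0.2313,  0.04  ])]
scene bar_mid 0.67 [277.2 150.7] [array([ 0.4117, -0.2387,  0.02  ]), array([ 0.4394, -0.2147,  0.04  ])]
scene bar_tip 0.7 [254.  235.7] [array([ 0.7684, -0.0186,  0.02  ]), array([ 0.7861, -0.0008,  0.04  ])]
0.018 wrist tip edge [ 314.55580943 -101.46391181] scene [309.56802499 159.85290818]
0.033 wrist tip edge [ 314.25539222 -127.69761274] scene [309.48051925 155.50857158]
0.048 wrist tip edge [ 313.87200484 -161.17662032] scene [309.39196977 151.11241732]
[277 149]
```

View pics/m9.png

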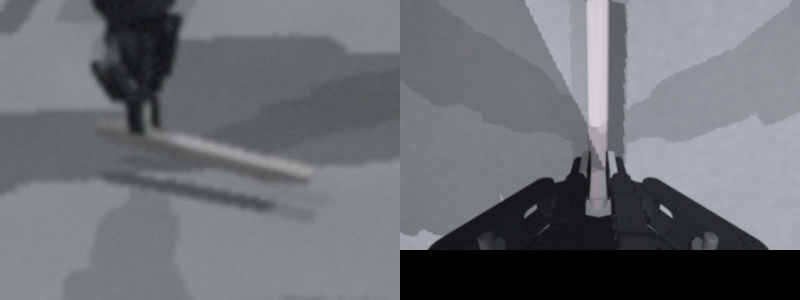

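The bar is held and lifted, but it droops at the tip: the tip is at left-panel (313,175), which means about 5° ± 1.5°. I'll tilt the tool 8° and press the bar lightly on the bench to set its slope to about 11.5°.

Call:
step_arm --newtons 110 --series '[[[0,0,0,-0.07,0,0,0],[0,0,0,-0.14,0,-0.01,0],[0,0,0,-0.2,0,-0.02,0],[0,0,0,-0.2,0,-0.03,0],[0,0,0,-0.2,0,-0.04,0],[0,0,0,-0.2,0,-0.0444,0],[0,0,0,-0.2,0,-0.0444,0],[0,0,0,-0.2,0,-0.0444,0],[0,0,0,-0.2,0,-0.0444,0],[0,0,0,-0.2,0,-0.0444,0]]]'

```text
time_s: 21.78
eef_pos: [0.4341, -0.2907, 0.0518]
tool_rot: [0.054, 0.627, 0.776, -0.044]
wrist_force: [0.3, 0.4, -5.3]
width: 0.0127
```

Call:
step_arm --series '[[[0,0.005,0,0.04,0,0,0],[0,0.011,0,0.08,0,0,0],[0,0.016,0,0.12,0,0,0],[0,0.021,0,0.15,0,0,0],[0,0.023,0,0.17,0,0,0],[0,0.026,0,0.185,0,0,0],[0,0.028,0,0.2,0,0,0],[0,0.028,0,0.2,0,0,0],[0,0.028,0,0.2,0,0,0],[0,0.028,0,0.2,0,0,0]]]'

```text
time_s: 22.62
eef_pos: [0.4341, -0.2905, 0.0216]
tool_rot: [0.054, 0.627, 0.776, -0.044]
wrist_force: [0.3, -0.5, -4.3]
width: 0.012
```

```bash
python3 - <<'E'
from h import *
st()
E
```

```text
t 22.62 p [ 0.4341 -0.2905  0.0216] a 12.19 pitch 8.01 roll 0.02 F [ 0.3 -0.5 -4.3] M [ 0.   -0.02  0.04] w 0.012
```

Call:
step_arm --series '[[[0,0.001,0,0.007,0,0,0],[0,0.002,0,0.014,0,0,0],[0,0.003,0,0.02,0,0,0],[0,0.004,0,0.027,0,0,0],[0,0.004,0,0.027,0,0,0],[0,0.004,0,0.027,0,0,0],[0,0.004,0,0.027,0,0,0],[0,0.004,0,0.027,0,0,0],[0,0.004,0,0.027,0,0,0],[0,0.004,0,0.027,0,0,0]]]'

```text
time_s: 23.45
eef_pos: [0.4338, -0.2903, 0.0173]
tool_rot: [0.054, 0.627, 0.776, -0.044]
wrist_force: [-0.1, -0.5, -4.6]
width: 0.0125
```

```bash
cat >> h.py <<'E'
S=np.array([.5465,.1367,.042]); XF=np.array([np.cos(np.radians(84.8)),np.sin(np.radians(84.8)),0])
def bar(xi,zt,phi,pitch,lat=0.,gx=0.,L=.17,k=.0163):
    """TCP so that bar_tip is at xi (along slot x), height zt, slope phi, tool pitch; L grip-to-tip"""
    f,p=np.radians([phi,pitch]); Z=np.array([0,0,1.]); Y=np.cross(Z,XF)
    ax=np.cos(f)*XF-np.sin(f)*Z; up=np.cos(f)*Z+np.sin(f)*XF
    tip=np.r_[S[:2],0]+xi*XF+lat*Y+zt*Z
    G=tip-.009*up-L*ax
    T=G-k*(np.cos(p)*Z+np.sin(p)*XF)
    return T
E
python3 - <<'E'
from h import *
st()
for xi,zt in [(-.03,.075),(-.03,.0465),(-.015,.0433),(.015,.037)]: print(xi,np.round(bar(xi,zt,11.5,8),4))
T=bar(-.03,.085,11.5,8); go(T,-5.2,8)
E
```

```text
t 23.45 p [ 0.4338 -0.2903  0.0173] a 12.18 pitch 7.99 roll -0.0 F [-0.1 -0.5 -4.6] M [ 0.03 -0.   -0.02] w 0.0125
-0.03 [ 0.5283 -0.0631  0.0839]
-0.03 [ 0.5283 -0.0631  0.0554]
-0.015 [ 0.5297 -0.0482  0.0522]
0.015 [ 0.5324 -0.0183  0.0459]
move [ 1.264  0.935 -0.693] [ 0.0134 -0.0001  0.0956]
```

```bash
cat >> h.py <<'E'
def barfit(c=None):
    c=c or camera("wrist"); p,r,s=tool(); g=cv2.GaussianBlur(cv2.cvtColor(c["frame"],cv2.COLOR_BGR2GRAY),(3,3),0).astype(float)
    G=p+r.apply([0,0,-.0163]); M=r.as_matrix(); Y=M[:,1]; X0=M[:,0]*[1,1,0]; X0/=np.linalg.norm(X0); Z=np.array([0,0,1.])
    rows=np.arange(5,170,8); obs=[]
    for v in rows:
        d=np.diff(g[v,270:360]); obs.append([270.5+np.argmax(d),270.5+np.argmin(d)])
    obs=np.array(obs); w=obs[:,1]-obs[:,0]; best=[]
    for phi in np.arange(-5,80,.5):
        f=np.radians(phi); ax=np.cos(f)*X0-np.sin(f)*Z; up=np.cos(f)*Z+np.sin(f)*X0; t=np.linspace(.03,.17,60)
        Q=[[proj(c,G+up*.009+ax*a+sg*.009*Y) for a in t] for sg in(-1,1)]; Q=np.array(Q)
        m=(Q[0][:,1]+Q[1][:,1])/2; o=np.argsort(m); W=np.interp(rows,m[o],np.abs(Q[1]-Q[0])[o,0],left=np.nan,right=np.nan)
        e=np.abs(W-w); e=e[np.isfinite(e)]
        if len(e)>4: best.append((np.median(e),phi,len(e)))
    best.sort(); print("widths",w.astype(int),"mid",obs.mean(1).astype(int)); print("phi fits",[(round(float(a),2),float(b),n) for a,b,n in best[:6]])
E
python3 - <<'E'
from h import *
c=camera("wrist"); cv2.imwrite("pics/w10.png",c["frame"]); barfit(c)
d=camera("scene"); cv2.imwrite("pics/s10.png",d["frame"])
for k in("bar_mid","bar_tip"):
    for r in nets.place_of("scene",k)[:2]: print(k,round(r["score"],2),np.round(r["at"],1))
    for r in nets.boxes_of("scene",k)[:1]: print(k,round(r["score"],2),np.round(r["bbox"],1))
for phi in (0,6,12,25,40): 
    p,r,s=tool(); G=p+[0,0,.0163]; u=np.array([-.211,.977,0]); f=np.radians(phi); print(phi,np.round(proj(d,G+.17*(u*np.cos(f)-[0,0,np.sin(f)]))),np.round(proj(d,G-.05*(u*np.cos(f)-[0,0,np.sin(f)]))))
E
```

```text
widths [36 36 36 36 36 36 36 35 35 34 34 34 34 34 33 33 33 33 32 32 54] mid [315 315 315 315 315 315 315 316 316 315 315 315 316 316 316 316 316 316
 316 316 305]
phi fits [(0.8, 21.0, 21), (0.89, 20.5, 21), (0.91, 21.5, 21), (0.97, 23.5, 21), (1.02, 23.0, 21), (1.05, 20.0, 21)]
bar_mid 0.72 [277.2 154.1]
bar_mid 0.65 [248.7 140.5 311.7 165.9]
bar_tip 0.72 [310.4 162.3]
bar_tip 0.62 [247.4 137.8 311.7 169.2]
0 [309. 155.] [246. 142.]
6 [309. 160.] [246. 141.]
12 [309. 165.] [246. 140.]
25 [305. 175.] [246. 137.]
40 [299. 183.] [248. 134.]
```

Call:
step_arm --series '[[[0,-0.01,0,-0.1,0,0,0],[0,-0.03,0,-0.2,0,0,0],[0,-0.04,0,-0.35,0,0,0],[0,-0.06,0,-0.5,0,0,0],[0,0.05,0.1,-0.6,0,0,0],[0,0.15,0.2,-0.65,0,0,0],[0,0.25,0.3,-0.65,0,0,0],[0,0.35,0.4,-0.65,0,0,0],[0,0.45,0.5,-0.65,0,0,0],[0,0.5,0.55,-0.65,0,0,0]]]'

```text
time_s: 24.58
eef_pos: [0.4971, -0.1852, 0.1033]
tool_rot: [0.054, 0.626, 0.777, -0.043]
wrist_force: [-0.1, 0.3, -4.4]
width: 0.0128
```

```bash
python3 - <<'E'
from h import *
st(); T=bar(-.03,.085,11.5,8); go(T,-5.2,8)
E
```

```text
t 24.58 p [ 0.4971 -0.1852  0.1033] a 12.27 pitch 7.94 roll 0.05 F [-0.1  0.3 -4.4] M [-0.03 -0.01  0.01] w 0.0128
move [ 0.753  0.377 -0.042] [ 0.0137 -0.0003  0.0961]
```

Call:
step_arm --series '[[[0,0.1,0.05,-0.005,0.002,0,0.01],[0,0.2,0.1,-0.01,0.003,0,0.02],[0,0.3,0.15,-0.015,0.005,0,0.035],[0,0.4,0.2,-0.02,0.007,0,0.05],[0,0.5,0.25,-0.03,0.009,0,0.065],[0,0.6,0.3,-0.035,0.011,0,0.08],[0,0.7,0.35,-0.04,0.013,0,0.09],[0,0.753,0.377,-0.042,0.0137,0,0.096],[0,0.753,0.377,-0.042,0.0137,0,0.096],[0,0.753,0.377,-0.042,0.0137,0,0.096]]]'

```text
time_s: 25.42
eef_pos: [0.5273, -0.065, 0.0937]
tool_rot: [0.047, 0.737, 0.673, -0.052]
wrist_force: [-0.2, 0.6, -5.0]
width: 0.0126
```

```bash
python3 - <<'E'
from h import *
st(); T=bar(-.03,.0465,11.5,8); print(T); go(T,-5.2,8)
t0=S[:2]-.03*XF[:2]
for n in("scene","top"):
    d=camera(n); cv2.imwrite(f"pics/{n}11.png",d["frame"]); print(n,"expected tip",np.round(proj(d,[*t0,.085]),1),"expected mid",np.round(proj(d,np.r_[t0-.108*XF[:2],.085+.022-.009]),1))
    for k in("bar_tip","bar_mid","slot","block_mid"):
        for r in nets.place_of(n,k)[:2]: print(k,round(r["score"],2),np.round(r["at"],1))
E
```

```text
t 25.42 p [ 0.5273 -0.065   0.0937] a -5.19 pitch 8.04 roll -0.07 F [-0.2  0.6 -5. ] M [-0.    0.05  0.01] w 0.0126
[ 0.52831457 -0.06312424  0.05543186]
move [0.049 0.006 0.251] [-0.0004  0.0002  0.0001]
scene expected tip [349.7 186.6] expected mid [316.7 167.9]
bar_tip 0.91 [349.9 185.3]
bar_tip 0.56 [475.9 223. ]
bar_mid 0.98 [314.6 165.8]
bar_mid 0.19 [352.8 184.6]
slot 0.82 [360.1 209.7]
block_mid 0.46 [342.3 209.3]
block_mid 0.37 [354.2 185.8]
top expected tip [294.5 218.8] expected mid [332.5 219.9]
bar_tip 0.58 [299.9 219.4]
bar_mid 0.62 [331.7 224.9]
block_mid 0.65 [300.9 224. ]
```

Call:
step_arm --series '[[[0,0.01,0,0.04,0,0,0],[0,0.02,0,0.08,0,0,0],[0,0.03,0,0.12,0,0,0],[0,0.04,0,0.16,0,0,0],[0,0.045,0,0.2,0,0,0],[0,0.049,0.006,0.24,0,0,0],[0,0.049,0.006,0.251,0,0,0],[0,0.049,0.006,0.251,0,0,0],[0,0.049,0.006,0.251,0,0,0],[0,0.049,0.006,0.251,0,0,0]]]'

```text
time_s: 26.75
eef_pos: [0.5289, -0.0631, 0.056]
tool_rot: [0.047, 0.737, 0.672, -0.052]
wrist_force: [-0.4, -0.4, -4.8]
width: 0.0125
```

```bash
python3 - <<'E'
from h import *
st(); 
for xi,zt in [(-.03,.0465),(-.015,.0433),(0,.0402),(.015,.037)]:go(bar(xi,zt,11.5,8),-5.2,8)
d=camera("scene"); t0=S[:2]-.03*XF[:2]; print("expected tip",np.round(proj(d,[*t0,.0465]),1),[(round(r["score"],2),np.round(r["at"],1)) for r in nets.place_of("scene","bar_tip")[:2]])
cv2.imwrite("pics/s12.png",cv2.resize(d["frame"][150:250,280:420],(784,560),interpolation=cv2.INTER_CUBIC))
E
```

```text
t 26.75 p [ 0.5289 -0.0631  0.056 ] a -5.28 pitch 8.0 roll -0.01 F [-0.4 -0.4 -4.8] M [ 0.01 -0.02 -0.01] w 0.0125
move [-0.    -0.004  0.004] [-0.0001 -0.     -0.0004]
move [ 0.102 -0.004  0.011] [-0.0001 -0.     -0.0004]
move [ 0.204 -0.004  0.017] [-0.0001 -0.     -0.0004]
move [ 0.306 -0.004  0.025] [-0.0001 -0.     -0.0004]
expected tip [349.3 199.3] [(0.88, array([351.6, 198.9]))]
```

Call:
step_arm --series '[[[0,0.03,0,0.004,0,0,0],[0,0.06,-0.002,0.007,0,0,0],[0,0.09,-0.004,0.01,0,0,0],[0,0.12,-0.004,0.012,0,0,0],[0,0.15,-0.004,0.014,0,0,0],[0,0.18,-0.004,0.016,0,0,0],[0,0.21,-0.004,0.018,0,0,0],[0,0.235,-0.004,0.02,0,0,0],[0,0.25,-0.004,0.021,0,0,0],[0,0.25,-0.004,0.021,0,0,0]]]'

```text
time_s: 27.68
eef_pos: [0.5313, -0.0259, 0.0472]
tool_rot: [0.047, 0.737, 0.672, -0.052]
wrist_force: [-0.0, 0.2, -5.5]
width: 0.0127
```

```bash
python3 - <<'E'
from h import *
st(); go(bar(.015,.037,11.5,8),-5.2,8); d=camera("scene"); cv2.imwrite("pics/s13.png",d["frame"])
print([(round(r["score"],2),np.round(r["at"],1)) for r in nets.place_of("scene","bar_tip")[:2]])
print("mid exp",np.round(proj(d,np.r_[S[:2]+(.0065-.11)*XF[:2],.0388+.0224-.009]),1),[(round(r["score"],2),np.round(r["at"],1)) for r in nets.place_of("scene","bar_mid")[:2]])
E
```

```text
t 27.68 p [ 0.5313 -0.0259  0.0472] a -5.23 pitch 7.99 roll -0.05 F [-0.   0.2 -5.5] M [ 0.02 -0.07 -0.02] w 0.0127
move [0.052 0.003 0.001] [-0.0003 -0.     -0.0002]
[(0.75, array([363., 208.]))]
mid exp [326.9 187.3] [(0.7, array([327.6, 189.8]))]
```

Call:
step_arm --series '[[[0,0.01,0,0.001,0,0,0],[0,0.02,0,0.001,0,0,0],[0,0.03,0,0.002,0,0,0],[0,0.04,0,0.002,0,0,0],[0,0.05,0,0.003,0,0,0],[0,0.06,0,0.003,0,0,0],[0,0.06,0,0.003,0,0,0],[0,0.06,0,0.003,0,0,0],[0,0.06,0,0.003,0,0,0],[0,0.06,0,0.003,0,0,0]]]'

```text
time_s: 28.67
eef_pos: [0.5321, -0.0177, 0.0457]
tool_rot: [0.047, 0.737, 0.672, -0.052]
wrist_force: [-0.2, -0.8, -4.8]
width: 0.0125
```

```bash
python3 - <<'E'
from h import *
st()
d=camera("scene"); print([(round(r["score"],2),np.round(r["at"],1)) for r in nets.place_of("scene","bar_tip")[:2]],[(round(r["score"],2),np.round(r["at"],1)) for r in nets.place_of("scene","bar_mid")[:2]])
w=camera("wrist"); a=cv2.resize(d["frame"][160:250,300:420],(400,300),interpolation=cv2.INTER_CUBIC)
m=np.zeros((300,800,3),np.uint8); m[:,:400]=a; m[:,400:]=cv2.resize(w["frame"][0:240,160:480],(400,300)); cv2.imwrite("pics/m14.png",m)
E
```

```text
t 28.67 p [ 0.5321 -0.0177  0.0457] a -5.28 pitch 8.0 roll -0.04 F [-0.2 -0.8 -4.8] M [-0.02  0.03 -0.06] w 0.0125
[(0.8, array([364.9, 208.9]))] [(0.86, array([329.8, 190.1]))]
```

View pics/m14.png

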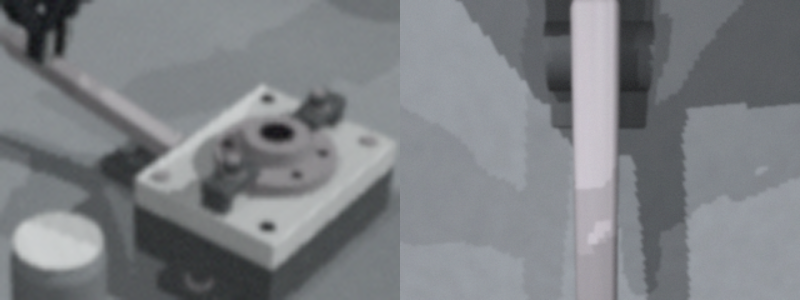

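The left panel shows the bar running over the block and under the plate's edge. The right panel shows it crossing the block near the middle. Now the lever arc.

```bash
cat >> h.py <<'E'
def lever(phi,D=.110,delta=3.5,k=.0163,xc=-.045,lat=0):
    f,p=np.radians([phi,phi-delta]); Z=np.array([0,0,1.])
    ax=np.cos(f)*XF-np.sin(f)*Z; up=np.cos(f)*Z+np.sin(f)*XF
    G=np.r_[S[:2],0]+xc*XF+.014*Z+.023*up-D*ax
    return G-k*(np.cos(p)*Z+np.sin(p)*XF)
E
python3 - <<'E'
from h import *
for f in (11.5,10,8.5,7,5.5): print(f); go(lever(f),-5.2,f-3.5)
E
```

```text
11.5
move [0.033 0.002 0.018] [-0.0003  0.     -0.0004]
10
move [0.031 0.002 0.037] [-0.0003  0.0083 -0.0004]
8.5
move [0.03  0.002 0.056] [-0.0003  0.0167 -0.0004]
7
move [0.029 0.002 0.075] [-0.0003  0.025  -0.0004]
5.5
move [0.028 0.002 0.094] [-0.0003  0.0333 -0.0004]
```

Call:
step_arm --newtons 120 --series '[[[0,0.017,0,0.009,0,0,0],[0,0.033,0,0.018,0,0,0],[0,0.032,0,0.03,0,0.004,0],[0,0.031,0,0.037,0,0.008,0],[0,0.03,0,0.047,0,0.012,0],[0,0.03,0,0.056,0,0.017,0],[0,0.029,0,0.065,0,0.021,0],[0,0.029,0,0.075,0,0.025,0],[0,0.029,0,0.075,0,0.025,0],[0,0.029,0,0.075,0,0.025,0]]]'

```text
time_s: 29.7
eef_pos: [0.5322, -0.0153, 0.0338]
tool_rot: [0.02, 0.739, 0.673, -0.023]
wrist_force: [-0.1, -0.1, -5.3]
width: 0.0118
```

```bash
python3 - <<'E'
from h import *
st()
for f in (7,5.5,4,2.5,1): print(f); go(lever(f),-5.2,f-3.5)
E
```

```text
t 29.7 p [ 0.5322 -0.0153  0.0338] a -5.32 pitch 3.5 roll -0.05 F [-0.1 -0.1 -5.3] M [-0.12 -0.   -0.06] w 0.0118
7
move [ 0.002  0.003 -0.001] [-0.0003  0.     -0.0006]
5.5
move [0.    0.003 0.018] [-0.0003  0.0083 -0.0006]
4
move [-0.001  0.003  0.037] [-0.0003  0.0167 -0.0006]
2.5
move [-0.003  0.003  0.056] [-0.0003  0.025  -0.0007]
1
move [-0.003  0.003  0.075] [-0.0003  0.0333 -0.0007]
```

No crown contact is felt yet, so I'll lower straight in small steps.

Call:
step_arm --series '[[[0,0.001,0,0.003,0,0,0],[0,0.001,0,0.006,0,0,0],[0,0.001,0,0.01,0,0,0],[0,0.001,0,0.013,0,0,0],[0,0.001,0,0.016,0,0,0],[0,0.001,0,0.02,0,0,0],[0,0.001,0,0.02,0,0,0],[0,0.001,0,0.02,0,0,0],[0,0.001,0,0.02,0,0,0],[0,0.001,0,0.02,0,0,0]]]'

```text
time_s: 30.53
eef_pos: [0.5324, -0.0149, 0.031]
tool_rot: [0.02, 0.739, 0.674, -0.023]
wrist_force: [0.8, -0.1, -3.4]
width: 0.012
```

```bash
python3 - <<'E'
from h import *
st()
E
```

```text
t 30.53 p [ 0.5324 -0.0149  0.031 ] a -5.27 pitch 3.49 roll -0.03 F [ 0.8 -0.1 -3.4] M [-0.12 -0.05 -0.07] w 0.012
```

```bash
python3 - <<'E'
from h import *
for f in (5,4,3,2,1,0,-1): print(f); go(lever(f,delta=2),-5.2,f-2)
E
```

```text
5
move [-0.008  0.002  0.005] [-0.0002  0.0027 -0.0004]
4
move [-0.009  0.002  0.018] [-0.0002  0.0083 -0.0004]
3
move [-0.009  0.002  0.031] [-0.0002  0.0138 -0.0004]
2
move [-0.01   0.002  0.044] [-0.0002  0.0194 -0.0004]
1
move [-0.01   0.002  0.056] [-0.0002  0.025  -0.0004]
0
move [-0.01   0.002  0.069] [-0.0002  0.0305 -0.0004]
-1
move [-0.01   0.002  0.082] [-0.0002  0.0361 -0.0004]
```

Call:
step_arm --series '[[[0,0,0,0.005,0,0.0025,0],[0,0,0,0.01,0,0.005,0],[0,0,0,0.015,0,0.007,0],[0,0,0,0.02,0,0.009,0],[0,0,0,0.025,0,0.011,0],[0,0,0,0.031,0,0.014,0],[0,0,0,0.038,0,0.017,0],[0,0,0,0.044,0,0.0194,0],[0,0,0,0.044,0,0.0194,0],[0,0,0,0.044,0,0.0194,0]]]'

```text
time_s: 31.37
eef_pos: [0.5337, -0.0142, 0.0264]
tool_rot: [-0.0, 0.739, 0.674, 0.002]
wrist_force: [-3.6, 4.9, 15.8]
width: 0.0119
```

```bash
cat >> h.py <<'E'
def edges():
    # plate top front edge etc: track vertical shift in scene image versus reference picture
    d=camera("scene")["frame"]; r=cv2.imread("pics/s13.png"); a=r[195:245,350:415]; 
    out=[]
    for y0,x0,h,w in [(180,370,40,40),(190,355,30,45)]:
        A=r[y0:y0+h,x0:x0+w].astype(np.float32).mean(2); B=d[y0:y0+h,x0:x0+w].astype(np.float32).mean(2)
        out.append(np.round(cv2.phaseCorrelate(A,B,cv2.createHanningWindow((w,h),cv2.CV_32F)),2).tolist() if False else [np.round(v,2) for v in cv2.phaseCorrelate(A,B)])
    print("plate shift px",out)
E
python3 - <<'E'
from h import *
st(); edges(); d=camera("scene"); print("1cm px:",proj(d,[.546,.19,.064])-proj(d,[.546,.19,.074]))
for f in (1,0,-1,-2,-3,-4): print(f); go(lever(f,delta=2),-5.2,f-2)
E
```

```text
t 31.37 p [ 0.5337 -0.0142  0.0264] a -5.24 pitch -0.19 roll 0.11 F [-3.6  4.9 15.8] M [0.9  0.95 0.04] w 0.0119
plate shift px [[array([ 0.09, -0.15]), np.float64(1.04)], [array([ 0.59, -0.14]), np.float64(1.03)]]
1cm px: [-0.26380878  3.3754368 ]
1
move [-0.019 -0.006  0.025] [ 0.0007  0.0046 -0.0002]
0
move [-0.02  -0.006  0.038] [ 0.0007  0.0102 -0.0002]
-1
move [-0.021 -0.006  0.051] [ 0.0007  0.0157 -0.0002]
-2
move [-0.021 -0.006  0.063] [ 0.0007  0.0213 -0.0002]
-3
move [-0.022 -0.006  0.076] [ 0.0007  0.0268 -0.0002]
-4
move [-0.022 -0.006  0.089] [ 0.0007  0.0324 -0.0002]
```

Call:
step_arm --series '[[[0,0,0,0.005,0,0.0015,0],[0,0,0,0.01,0,0.003,0],[0,0,0,0.015,0,0.005,0],[0,0,0,0.02,0,0.006,0],[0,0,0,0.025,0,0.008,0],[0,0,0,0.03,0,0.009,0],[0,0,0,0.035,0,0.011,0],[0,0,0,0.04,0,0.013,0],[0,0,0,0.045,0,0.014,0],[0,0,0,0.045,0,0.014,0]]]'

```text
time_s: 32.3
eef_pos: [0.5344, -0.0143, 0.0204]
tool_rot: [-0.015, 0.738, 0.674, 0.019]
wrist_force: [-4.4, 4.6, 21.2]
width: 0.0119
```

```bash
python3 - <<'E'
from h import *
st(); edges(); 
for f in (-1,-2,-3,-4): print(f); go(lever(f,delta=2),-5.2,f-2)
E
```

```text
t 32.3 p [ 0.5344 -0.0143  0.0204] a -5.23 pitch -2.72 roll 0.2 F [-4.4  4.6 21.2] M [0.99 1.1  0.29] w 0.0119
plate shift px [[array([ 0.19, -0.96]), np.float64(0.99)], [array([ 0.5 , -0.97]), np.float64(0.96)]]
-1
move [-0.021 -0.011  0.01 ] [ 0.0011  0.0016 -0.0001]
-2
move [-0.022 -0.011  0.023] [ 0.0011  0.0072 -0.0001]
-3
move [-0.023 -0.011  0.035] [ 0.0011  0.0127 -0.0001]
-4
move [-0.024 -0.011  0.048] [ 0.0011  0.0183 -0.0001]
```

Call:
step_arm --series '[[[0,0,0,0.006,0,0.0025,0],[0,0,0,0.012,0,0.005,0],[0,0,0,0.018,0,0.0075,0],[0,0,0,0.024,0,0.01,0],[0,0,0,0.03,0,0.0125,0],[0,0,0,0.036,0,0.015,0],[0,0,0,0.042,0,0.018,0],[0,0,0,0.048,0,0.021,0],[0,0,0,0.053,0,0.023,0],[0,0,0,0.053,0,0.023,0]]]'

```text
time_s: 33.18
eef_pos: [0.5351, -0.0135, 0.0132]
tool_rot: [-0.039, 0.737, 0.673, 0.046]
wrist_force: [-4.8, 5.3, 25.6]
width: 0.0121
```

```bash
python3 - <<'E'
from h import *
st(); edges(); 
for f in (-3,-4,-5): print(f); go(lever(f,delta=2),-5.2,f-2)
E
```

```text
t 33.18 p [ 0.5351 -0.0135  0.0132] a -5.22 pitch -6.95 roll 0.27 F [-4.8  5.3 25.6] M [1.44 1.1  0.46] w 0.0121
plate shift px [[array([ 0.12, -1.9 ]), np.float64(1.18)], [array([ 0.37, -1.55]), np.float64(1.03)]]
-3
move [-0.025 -0.015 -0.015] [ 0.0015 -0.0107  0.0001]
-4
move [-0.027 -0.015 -0.002] [ 0.0015 -0.0051  0.0001]
-5
move [-0.028 -0.015  0.01 ] [0.0015 0.0004 0.0001]
```

```bash
cat >> h.py <<'E'
def gap(ref="pics/s13.png",n=3):
    r=cv2.cvtColor(cv2.imread(ref),cv2.COLOR_BGR2GRAY); out=[]
    for _ in range(n):
        c=camera("scene"); d=cv2.cvtColor(c["frame"],cv2.COLOR_BGR2GRAY)
        C=np.array([.5465,.1367,0])+.06*XF; Yf=np.cross([0,0,1],XF)
        m=np.zeros_like(r); poly=np.array([proj(c,C+a*XF+b*Yf+[0,0,z]) for a,b,z in[(-.045,.08,.064),(-.045,-.08,.064),(.06,-.08,.064),(.06,.08,.064)]],np.int32); cv2.fillConvexPoly(m,poly,255)
        for box in [(poly[:,0].min(),poly[:,1].min()-6,poly[:,0].max(),poly[:,1].max())]:
            mm=cv2.dilate(m,np.ones((5,5)))
            W=np.array([[1,0,0],[0,1,-1.5]],np.float32)
            try: cc,W=cv2.findTransformECC(r.astype(np.float32),d.astype(np.float32),W,cv2.MOTION_TRANSLATION,(3,100,1e-4),mm,3); out.append(float(W[1,2]))
            except cv2.error as e: print(e)
        px=(proj(c,C+[0,0,.064])-proj(c,C+[0,0,.074]))[1]
        f=cv2.goodFeaturesToTrack(r,40,.02,4,mask=m); q,s,_=cv2.calcOpticalFlowPyrLK(r,d,f,None,winSize=(13,13)); b=(q-f)[s.ravel()==1].reshape(-1,2)
        print("ECC dy",round(out[-1],2),"mm",round(-out[-1]/px*10,2),"LK mm",round(float(-np.median(b[:,1])/px*10),2),len(b))
E
python3 - <<'E'
from h import *
st(); gap()
E
```

```text
t 33.23 p [ 0.5351 -0.0135  0.0132] a -5.22 pitch -6.93 roll 0.27 F [-4.7  4.9 25.4] M [1.41 1.11 0.45] w 0.0121
ECC dy -2.44 mm 7.21 LK mm 7.49 29
ECC dy -2.43 mm 7.17 LK mm 7.47 29
ECC dy -2.44 mm 7.2 LK mm 7.48 29
```

Image tracking gives a gap of 7.2–7.5 mm. I'll go about 1 mm more and hold.

Call:
step_arm --series '[[[0,0,0,0.003,0,0.001,0],[0,0,0,0.006,0,0.002,0],[0,0,0,0.009,0,0.003,0],[0,0,0,0.012,0,0.004,0],[0,0,0,0.012,0,0.004,0],[0,0,0,0.012,0,0.004,0],[0,0,0,0.012,0,0.004,0],[0,0,0,0.012,0,0.004,0],[0,0,0,0.012,0,0.004,0],[0,0,0,0.012,0,0.004,0]]]'

```text
time_s: 34.22
eef_pos: [0.5353, -0.0133, 0.0116]
tool_rot: [-0.043, 0.737, 0.673, 0.051]
wrist_force: [-5.0, 3.8, 26.2]
width: 0.0119
```

```bash
python3 - <<'E'
from h import *
st(); gap(n=1)
for f in (-3,0,3,6,9): print(f); go(lever(f,delta=-3),-5.2,f+3)
E
```

```text
t 34.22 p [ 0.5353 -0.0133  0.0116] a -5.2 pitch -7.62 roll 0.29 F [-5.   3.8 26.2] M [1.36 1.12 0.5 ] w 0.0119
ECC dy -2.79 mm 8.25 LK mm 8.41 29
-3
move [-0.034 -0.016 -0.027] [ 0.0016 -0.0423  0.0001]
0
move [-0.028 -0.016 -0.065] [ 0.0016 -0.059   0.    ]
3
move [-0.019 -0.015 -0.103] [ 0.0016 -0.0757 -0.    ]
6
move [-0.009 -0.015 -0.14 ] [ 0.0016 -0.0923 -0.0001]
9
move [ 0.004 -0.015 -0.177] [ 1.60e-03 -1.09e-01 -1.00e-04]
```

The gap is 8.3 mm. Now I'll unload the bar and draw it out.

```bash
python3 - <<'E'
from h import *
print(1); go(lever(0,delta=2.9),-5.2,-2.9); print(2); go(lever(4,delta=2.9)+[0,0,.003],-5.2,1.1)
print(3); go(lever(4,delta=2.9)+[0,0,.004]-.05*XF,-5.2,1.1)
E
```

```text
1
move [-0.017 -0.016 -0.064] [ 0.0016 -0.0262  0.0001]
2
move [-0.002 -0.015 -0.133] [ 0.0016 -0.0485  0.0001]
3
move [-0.332 -0.015 -0.184] [ 0.0016 -0.0485  0.0001]
```

Call:
step_arm --series '[[[0,-0.003,0,-0.015,0,-0.006,0],[0,-0.006,0,-0.03,0,-0.012,0],[0,-0.009,0,-0.045,0,-0.018,0],[0,-0.012,0,-0.06,0,-0.024,0],[0,-0.01,0,-0.078,0,-0.03,0],[0,-0.008,0,-0.095,0,-0.036,0],[0,-0.006,0,-0.11,0,-0.042,0],[0,-0.004,0,-0.13,0,-0.0485,0],[0,-0.002,0,-0.148,0,-0.0485,0],[0,-0.002,0,-0.148,0,-0.0485,0]]]'

```text
time_s: 35.1
eef_pos: [0.5321, -0.0175, 0.0301]
tool_rot: [0.008, 0.739, 0.674, -0.009]
wrist_force: [-0.1, -0.5, -5.5]
width: 0.012
```

```bash
python3 - <<'E'
from h import *
st(); go(lever(4,delta=2.9)+[0,0,.004]-.06*XF,-5.2,1.1)
E
```

```text
t 35.1 p [ 0.5321 -0.0175  0.0301] a -5.22 pitch 1.37 roll -0.04 F [-0.1 -0.5 -5.5] M [-0.22 -0.01  0.03] w 0.012
move [-0.391  0.002 -0.006] [-0.0002  0.0015 -0.0001]
```

Unloaded and free, carrying only the bar's weight. Drawing straight back.

Call:
step_arm --series '[[[0,-0.03,0,-0.003,0,0,0],[0,-0.07,0,-0.006,0,0,0],[0,-0.11,0,-0.006,0,0,0],[0,-0.16,0,-0.006,0,0,0],[0,-0.21,0,-0.008,0,0,0],[0,-0.26,0,-0.01,0,0,0],[0,-0.31,0,-0.02,0,0,0],[0,-0.36,0,-0.04,0,0,0],[0,-0.4,0,-0.06,0,0,0],[0,-0.44,0,-0.1,0,0,0]]]'

```text
time_s: 35.93
eef_pos: [0.5256, -0.084, 0.0464]
tool_rot: [0.007, 0.739, 0.674, -0.009]
wrist_force: [0.0, -0.1, -4.4]
width: 0.0123
```

```bash
python3 - <<'E'
from h import *
st(); gap(n=1); go([.45,-.22,.08],-5.2,0)
E
```

```text
t 35.93 p [ 0.5256 -0.084   0.0464] a -5.3 pitch 1.35 roll -0.08 F [ 0.  -0.1 -4.4] M [-0.28  0.02  0.03] w 0.0123
ECC dy -2.79 mm 8.25 LK mm 8.37 29
move [-0.948 -0.424 -0.19 ] [ 0.0002  0.0079 -0.0007]
```

Call:
step_arm --series '[[[0,-0.1,0,-0.08,0,0,0],[0,-0.2,-0.05,-0.15,0,0.003,0],[0,-0.32,-0.12,-0.2,0,0.006,0],[0,-0.44,-0.19,-0.2,0,0.009,0],[0,-0.56,-0.25,-0.2,0,0.012,0],[0,-0.68,-0.31,-0.2,0,0.016,0],[0,-0.8,-0.37,-0.2,0,0.016,0],[0,-0.9,-0.42,-0.2,0,0.016,0],[0,-0.95,-0.42,-0.2,0,0.016,0],[0,-0.95,-0.42,-0.2,0,0.016,0]]]'

```text
time_s: 36.82
eef_pos: [0.4506, -0.2202, 0.0803]
tool_rot: [-0.008, 0.74, 0.673, 0.01]
wrist_force: [0.6, -0.1, -4.6]
width: 0.0119
```

Call:
step_arm --series '[[[0,0,0,0.06,0,0,0],[0,0,0,0.12,0,0,0],[0,0,0,0.18,0,0,0],[0,0,0,0.24,0,0,0],[0,0,0,0.3,0,0,0],[0,0,0,0.35,0,0,0],[0,0,0,0.38,0,0,0],[0,0,0,0.41,0,0,0],[0,0,0,0.43,0,0,0],[0,0,0,0.44,0,0,0]]]'

```text
time_s: 37.65
eef_pos: [0.4504, -0.2168, 0.0134]
tool_rot: [-0.009, 0.739, 0.674, 0.01]
wrist_force: [0.9, -0.1, -5.1]
width: 0.0114
```

```bash
python3 - <<'E'
from h import *
st(); p,_,_=tool(); go([p[0],p[1],-.0065],-5.2,-1.5)
E
```

```text
t 37.65 p [ 0.4504 -0.2168  0.0134] a -5.27 pitch -1.53 roll -0.05 F [ 0.9 -0.1 -5.1] M [-0.34  0.    0.06] w 0.0114
move [-0.004  0.     0.133] [-0.0003 -0.0002 -0.0004]
```

Call:
step_arm --series '[[[0,0,0,0.02,0,0,0],[0,0,0,0.04,0,0,0],[0,0,0,0.06,0,0,0],[0,0,0,0.08,0,0,0],[0,0,0,0.09,0,0,0],[0,0,0,0.1,0,0,0],[0,0,0,0.11,0,0,0],[0,0,0,0.12,0,0,0],[0,0,0,0.13,0,0,0],[0,0,0,0.13,0,0,0]]]'

```text
time_s: 38.48
eef_pos: [0.4506, -0.2164, -0.0058]
tool_rot: [-0.009, 0.739, 0.674, 0.01]
wrist_force: [0.3, -0.7, -3.4]
width: 0.0117
```

```bash
python3 - <<'E'
from h import *
st(); d=camera("scene"); g=np.array([.4504,-.2168]); u=XF[:2]
print("flat exp tip",np.round(proj(d,[*(g+.17*u),.018]),1),"mid",np.round(proj(d,[*(g+.06*u),.009]),1))
for k in("bar_tip","bar_mid"): print(k,[(round(r["score"],2),np.round(r["at"],1)) for r in nets.place_of("scene",k)[:1]])
E
```

```text
t 38.48 p [ 0.4506 -0.2164 -0.0058] a -5.28 pitch -1.52 roll -0.03 F [ 0.3 -0.7 -3.4] M [-0.36  0.04 -0.01] w 0.0117
flat exp tip [317.4 177.2] mid [289.3 167.3]
bar_tip [(0.91, array([314.9, 177.9]))]
bar_mid [(0.7, array([289.5, 168.8]))]
```

Call:
step_arm --series '[[[0,0,0,0.004,0,0,0],[0,0,0,0.008,0,0,0],[0,0,0,0.012,0,0,0],[0,0,0,0.015,0,0,0],[0,0,0,0.015,0,0,0],[0,0,0,0.015,0,0,0],[0,0,0,0.015,0,0,0],[0,0,0,0.015,0,0,0],[0,0,0,0.015,0,0,0],[0,0,0,0.015,0,0,0]]]'

```text
time_s: 39.47
eef_pos: [0.4506, -0.2165, -0.0072]
tool_rot: [-0.009, 0.739, 0.674, 0.01]
wrist_force: [-2.9, -0.6, 4.4]
width: 0.0123
```

```bash
python3 - <<'E'
from h import *
st()
E
```

```text
t 39.47 p [ 0.4506 -0.2165 -0.0072] a -5.28 pitch -1.51 roll -0.01 F [-2.9 -0.6  4.4] M [-0.11  0.57  0.04] w 0.0123
```

The bar is pressed flat on the bench while held: the force changed from −5 to +4 N, and the grip height matches the original pick. I'll release it, regrip it where it lies to be sure it is held flat, then release for good.

Call:
step_arm --newtons 40 --series '[[[0.15,0,0,0,0,0,0],[0.25,0,0,0,0,0,0],[0.35,0,0,0,0,0,0],[0.4,0,0,0,0,0.008,0],[0.4,0,0,0,0,0.008,0],[0.2,0,0,0,0,0.008,0],[0,0,0,0,0,0.008,0],[0,0,0,0,0,0.008,0],[0,0,0,0,0,0.008,0],[0,0,0,0,0,0.008,0]]]'

```text
time_s: 40.3
eef_pos: [0.4507, -0.2167, -0.0078]
tool_rot: [-0.017, 0.739, 0.674, 0.019]
wrist_force: [0.3, -1.6, 1.9]
width: 0.016
```

Call:
step_arm --series '[[[0,0,0,0,0,0,0],[0,0,0,0,0,0,0],[0,0,0,0,0,0,0],[0,0,0,0,0,0,0],[0.15,0,0,0,0,0,0],[0.3,0,0,0,0,0,0],[0.5,0,0,0,0,0,0],[0.7,0,0,0,0,0,0],[1,0,0,0,0,0,0],[1,0,0,0,0,0,0]]]'

```text
time_s: 41.13
eef_pos: [0.4502, -0.2159, -0.0081]
tool_rot: [-0.018, 0.739, 0.674, 0.019]
wrist_force: [-0.8, 0.2, 0.5]
width: 0.0727
```

Call:
step_arm --series '[[[1,0,0,-0.05,0,0,0],[1,0,0,-0.1,0,0,0],[1,0,0,-0.2,0,0,0],[1,0,0,-0.35,0,0,0],[1,0,0,-0.5,0,0,0],[1,0,0,-0.65,0,0,0],[1,0,0,-0.75,0,0,0],[1,0,0,-0.75,0,0,0],[1,0,0,-0.75,0,0,0],[1,0,0,-0.75,0,0,0]]]'

```text
time_s: 41.97
eef_pos: [0.4497, -0.2219, 0.1041]
tool_rot: [-0.018, 0.739, 0.674, 0.019]
wrist_force: [-0.1, 0.4, 0.2]
width: 0.0851
```

```bash
python3 - <<'E'
from h import *
st(); gap(n=1); 
H=dict(bar_mid=.009,bar_tip=.018,block_mid=.014,flange=0,oil_can=0,spanner=0)
for n in("top","scene","wrist"):
    c=camera(n); cv2.imwrite(f"pics/{n}_end.png",c["frame"])
    for k,z in H.items():
        for r in nets.place_of(n,k)[:1]: print(n,k,round(r["score"],2),np.round(r["at"],1),np.round(atz(c,r["at"],z),4))
E
```

```text
t 41.97 p [ 0.4497 -0.2219  0.1041] a -5.27 pitch -2.97 roll -0.06 F [-0.1  0.4  0.2] M [-0.07  0.04 -0.06] w 0.0851
ECC dy -2.74 mm 8.08 LK mm 8.09 29
top bar_mid 0.57 [384.3 250. ] [ 0.4527 -0.1556  0.009 ]
top bar_tip 0.87 [350.7 246.3] [ 0.4665 -0.055   0.018 ]
top block_mid 0.59 [303.5 224.9] [0.537  0.0835 0.014 ]
top flange 0.6 [339.8 155. ] [ 0.7592 -0.0382  0.    ]
top oil_can 0.97 [272.8 156.2] [0.7634 0.174  0.    ]
top spanner 0.62 [202.6 274.3] [0.4017 0.3892 0.    ]
scene bar_mid 0.8 [289.9 170.8] [ 0.4707 -0.1431  0.009 ]
scene bar_tip 0.92 [318.6 175.9] [ 0.4581 -0.0486  0.018 ]
scene block_mid 0.61 [342.2 206.8] [0.543  0.0859 0.014 ]
scene flange 0.86 [254.  236.6] [ 0.7534 -0.0341  0.    ]
scene oil_can 0.91 [315.2 275.1] [0.7774 0.166  0.    ]
scene spanner 0.76 [476.4 226.4] [0.4078 0.3961 0.    ]
wrist bar_mid 0.93 [316.1 134.1] [ 0.4567 -0.1589  0.009 ]
```

```bash
python3 -c "
from h import *
print(close_job())"
```

```text
the job is handed in; nothing more can be done
None
```

I levered the plate up about 8 mm, drew the bar out and laid it on the bench while still held. I released it, gripped it again where it lay, let go, and handed the job in at about 42 s.

**Last checks:**
- **Plate gap:** image tracking gave 8.1 mm after the release and 8.3 mm under load. The limits are 6 to 12 mm.
- **Bar:** its middle was found within a few millimetres of where a bar lying flat would be in the top and wrist views. The scene view was up to 2 cm off, so I trusted it less. I had no direct angle reading. That it lies flat follows from the grip height and bench contact, which matched the original pick-up.
- **Bystanders:** flange, oil can and spanner were all within about 1 cm of their first estimates, which is the scatter of the networks.
- **Gripper:** open and clear, with no force on the wrist.

**What disagreed:**
- **Fingertips:** they stood roughly 20 to 35 mm farther back than described. The first grasp of the block closed on air just above it, without moving it, and I corrected for this.
- **Droop:** the bar drooped in the grip. I reset its slope against the bench and lowered by force to find contact with the block, because the slope I had assumed was a few degrees off.
- **Wrist-camera slope:** a fit of the bar's slope from the wrist camera gave 21°, against about 12° from the scene view and the geometry. I discarded the fit.

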